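# Reload the shell-rest dispenser

### The arm

A 7-joint arm with a two-finger parallel gripper is mounted at the origin on a cart in front of the work surface, level with it; the furniture and walls round the work are solid. World frame = base frame: x ahead of the robot, y to its left, z up, the work surface at z = 0. Lengths are in mm, angles in rad, forces in N, time in s.
With the tool pointing down it reaches from about 400 to 875 mm from the base axis. Payload 4.4 kg.
Tool frame: the origin (TCP) lies on the centre line of the jaws, within the pads' length; the fingertips stand ctrl.nose_length ahead of it and the grasp point (between the pads) lies 6 mm ahead of it (ctrl.nose_length is the distance from the TCP to the fingertips, in mm); z points along the fingers, y is the direction in which the jaws open and shut (so a half turn about z gives the same grasp; the last joint's range is limited). The gripper opens to 85 mm and grips with 20 to 120 N. Pads are 22 mm wide; open, the fingers measure 114 mm over their backs; the gripper's body (76 mm by 85 mm) begins 54 mm behind the grasp point. The pads swing forward as they close: fully open they stand 13 mm farther back than shut.
Start: joints at [-1.373, 0.628, 0.038, 1.517, -0.027, 0.996, -0.02], TCP at [169.463, 627.535, 233.713] pointing down, gripper open.
Joint ranges: [-3.06, 3.06], [-0.37, 2.12], [-1.25, 1.32], [0.18, 2.47], [-1.1, 4.24], [0.23, 1.98], [-2.94, 2.94]. Speed limits (rad/s): [2.57, 2.57, 3.14, 3.14, 3.14, 3.14, 3.14].

### API

Orientations are given as [roll, pitch, yaw] about the fixed x, y, z axes, in that order (R = Rz(yaw) Ry(pitch) Rx(roll)).
In Python, from cell import ctrl, vision gives the robot as it stands. The module is installed in compiled form; this text tells all that it offers.
- The arm moves only by the shell command python3 -m inch 'ROWS'. ROWS is a JSON object of lists of equal length, an entry for each row: "travel": the shift along the tool's x, y, z in cm, a list of three; "twist": the turn about the tool's z in degrees; "fingers": the finger opening in cm, from 0 to 8.54. A call has exactly 10 rows; each row is the pose to reach, as a shift and turn from the pose commanded when the call began, along the tool's axes at that moment; what a row does not reach only later rows make up. A row lasts 1/12 s, in which the tool goes at most 41.7 mm and 7.16 degrees, less where a joint would pass 70% of its speed; a pose out of reach is approached as far as the arm can. A call with a gripper value outside its range is refused whole. The fingers move at their own pace and stop on an object; the grip force is fixed at half the most. Time passes only in rows, so rows that repeat a pose let the fingers close, or fill a call up. It gives the time, the measured TCP pose, the force and the opening at its end, in the units of the state.
- ctrl.read_state(): the state, without advancing time (a new reading comes with each control period).
- vision.get_image(name): name is "scene" or "top"; returns a dict with "frame" (480x640x3 uint8, red, green, blue), "fx", "fy", "cx", "cy" (pixels), "position" and "orientation" of the camera in the world. Camera axes: x right, y down, z forward; pixel columns grow to the right and rows downward; lengths in mm; the calibration is good to about 2 mm. A picture is of the moment at which its call begins. There is no depth.
- ctrl.finish_job(): hands the job in, once; it reports no verdict.
The state is a dict: "clock": time; "qpos": joint angles; "qd": joint speeds; "tau": joint torques, N m; "eef_pos": TCP position; "tool_rot": TCP orientation; "force": force on the tool from outside, world axes, zero at the start; "torque": the same for the moment, N m; "width": finger opening in mm.
Only numpy, scipy, OpenCV 4.12 (cv2) and the standard library are available. Lean on these libraries where they do the work, as an engineer would, in place of code of your own. Each camera call takes 0.05 s, during which the arm holds its last target.

### The job

Reload the spring dispenser on the grafting table with the two grooved hardwood shell rests, one on top of the other and both with the grooved face up; one of them stands on its edge and has to be tipped over first. Push each rest down against the spring follower, one at a time, until the two spring catches snap out over it and hold it down; at the end both lie level under the catches. Leave the other things on the table where they are.

Things in the scene. Friction and masses are not known exactly. Their poses are not given: they have to be found in the camera images.
- dispenser: dispenser fixed to the table, position and yaw vary: grey base plate 116 x 176 x 10 mm (origin under its middle) with an aluminium pocket for the stack, 63 mm (x) by 93 mm (y), open at the top; the walls, flared outward over the last 15 mm, end 114 mm above the table. The +-x sides are open between y = -29 and +29 mm, so fingers at the middle of a rest's long sides pass freely.
- throat (a point): centre line of the pocket at the level of the catches' flat underside, 78 mm above the table; axes as the dispenser (x along the rests' 60 mm, y along their 90 mm, z up). When a rest's top is pushed 3 to 10 mm below this level the catches snap out over it and the follower lifts it against them. Pushing the second rest drives the first down ahead of it.
- perch (a point): centre line of the pocket, 90 mm above the table: here a rest let in from above first stands with its underside, on the follower and the tops of the catches' sloping noses (the follower lower if a rest is already held). Pushed down at its middle, kept level, with about 10 to 20 N it forces the catches outward.
- follower (a joint): spring follower, a steel plate 56 x 74 mm that carries the stack and passes between the catches: 0 = up (its top 90 mm above the table), grows as it is pressed down, 0.068 m at the stop; about 0.034 with one rest held and 0.056 with both. The spring pushes up with 3 N at 0 and 100 N/m more.
- catch_left (a joint): spring catch in the end wall at +y of the dispenser, a bolt with a sloping nose 26 mm wide that stands 6 mm into the pocket: 0 = out (holding), up to 0.009 m pushed back into the wall
- catch_right (a joint): the same in the end wall at -y
- rest_flat_mid (a point): brown hardwood block 60 x 90 x 22 mm, 120 g; one broad face has a groove (12 mm wide, 3 deep, dark floor) along the 90 mm length, the other faces are plain. Point: its middle; x along the 60 mm, y along the 90 mm, z out of the grooved face. Starts lying flat, groove up.
- rest_standing_mid (a point): brown hardwood block 60 x 90 x 22 mm, 120 g; one broad face has a groove (12 mm wide, 3 deep, dark floor) along the 90 mm length, the other faces are plain. Point: its middle; x along the 60 mm, y along the 90 mm, z out of the grooved face. Starts standing on a long narrow face (60 mm high), groove upright on the robot's side; pushed near the top from the grooved side it tips over its far edge and lies groove up.
- wood_pad: bystander: thin blackened wooden pad without groove, 58 x 92 x 13 mm; origin under its middle
- shell: bystander: pale open oyster shell, 93 x 107 x 16 mm; origin under its middle
- dish: bystander: round glass dish, 90 mm wide, 62 mm high; origin under its middle
Things that resemble listed ones, but are neither listed nor needed, are in the scene too. Leave any yellow look-alike of the part that bears rest_standing_mid alone.

How it is judged (in metres and radians):
On the way:
1. one rest, groove up, has been pushed under the catches and is held by them, before the other is pushed in (((x of rest_flat_mid in the frame of throat between -0.005 and 0.005 m and y of rest_flat_mid in the frame of throat between -0.005 and 0.005 m and z of rest_flat_mid in the frame of throat between -0.016 and -0.006 m and angle between rest_flat_mid's own z axis and vertical below 0.12 rad) or (x of rest_standing_mid in the frame of throat between -0.005 and 0.005 m and y of rest_standing_mid in the frame of throat between -0.005 and 0.005 m and z of rest_standing_mid in the frame of throat between -0.016 and -0.006 m and angle between rest_standing_mid's own z axis and vertical below 0.12 rad)) and value of joint follower between 0.028 and 0.04 m and value of joint each of catch_left, catch_right below 0.004 m), for 0.2 s.
At the end, for the whole second after the job is handed in: Both rests lie in the dispenser, one on the other in either order, grooved faces up (within 0.12 rad of level), centred within 5 mm, the upper one's top at the catches' underside within 5 mm and the other directly under it, and both catches are out over the upper one (joint under 4 mm) ((((x of rest_flat_mid in the frame of throat between -0.005 and 0.005 m and y of rest_flat_mid in the frame of throat between -0.005 and 0.005 m and z of rest_flat_mid in the frame of throat between -0.016 and -0.006 m and angle between rest_flat_mid's own z axis and vertical below 0.12 rad) and (x of rest_standing_mid in the frame of throat between -0.005 and 0.005 m and y of rest_standing_mid in the frame of throat between -0.005 and 0.005 m and z of rest_standing_mid in the frame of throat between -0.038 and -0.028 m and angle between rest_standing_mid's own z axis and vertical below 0.12 rad)) or ((x of rest_standing_mid in the frame of throat between -0.005 and 0.005 m and y of rest_standing_mid in the frame of throat between -0.005 and 0.005 m and z of rest_standing_mid in the frame of throat between -0.016 and -0.006 m and angle between rest_standing_mid's own z axis and vertical below 0.12 rad) and (x of rest_flat_mid in the frame of throat between -0.005 and 0.005 m and y of rest_flat_mid in the frame of throat between -0.005 and 0.005 m and z of rest_flat_mid in the frame of throat between -0.038 and -0.028 m and angle between rest_flat_mid's own z axis and vertical below 0.12 rad))) and value of joint each of catch_left, catch_right below 0.004 m); the robot touches nothing.
It fails at once if the thin dark wooden pad is shifted by more than 30 mm (distance of wood_pad from where it was at the start of the episode above 0.03 m).
It fails at once if the pale oyster shell is shifted by more than 30 mm (distance of shell from where it was at the start of the episode above 0.03 m).
It fails at once if the glass dish is shifted by more than 30 mm (distance of dish from where it was at the start of the episode above 0.03 m).
It also fails if it takes over 72 s, if anything falls off the work surface, if the arm or the gripper's body presses on something with over 40 N, if the wrist force passes 120 N, or if a joint passes its speed limit or range.

## Working session

There is one attempt and no reset: what is moved stays moved. The work goes in short steps, Python scripts to look and compute and a shell command to move; the robot and the scene stay as the last step left them, time stands still between calls to the robot, and variables do not carry over. Pictures are saved under pics/ and viewed, and the job is handed in when it is done.

```bash
mkdir -p pics; ls; python3 - <<'E'
from cell import ctrl, vision
import cv2
s=ctrl.read_state()
for k,v in s.items(): print(k,v)
print(ctrl.nose_length)
for n in("scene","top"):
    d=vision.get_image(n); cv2.imwrite(f"pics/{n}0.png",d["frame"][:,:,::-1])
    print(n,{k:v for k,v in d.items() if k!="frame"})
E
```

```text
pics
clock 0.0
qpos [-1.37277803  0.62934694  0.03842557  1.51839668 -0.02701305  0.99628972
 -0.01998091]
qd [-0.00139283 -0.00027113  0.00252455  0.00138582  0.00031435 -0.00055278
  0.00166463]
tau [ 5.15475858e-04 -5.63413775e+01  1.22641649e+00 -1.93442345e+01
  1.10007939e-02  1.05906386e-02  1.24755939e-06]
eef_pos [169.29402577 626.90954409 232.7790872 ]
tool_rot [-3.13966931e+00  5.42344119e-06  2.87779896e+00]
force [ 0.1904437   0.44015726 -0.28926586]
torque [0.00111475 0.02229077 0.03798564]
width 85.3920069690414
25.0
scene {'fx': 467.7761086578601, 'fy': 467.7761086578601, 'cx': 321.3169395551524, 'cy': 243.61674496479998, 'position': array([-216.92851072, -793.49517975,  839.76219412]), 'orientation': array([-2.22499304, -0.01387067, -0.83069359])}
top {'fx': 433.28955522015406, 'fy': 433.28955522015406, 'cx': 324.38419695558883, 'cy': 237.77782804769106, 'position': array([ 393.66731012, -127.09443679, 1052.76818707]), 'orientation': array([-3.00181825,  0.01869797, -1.59476591])}
```

View pics/scene0.png

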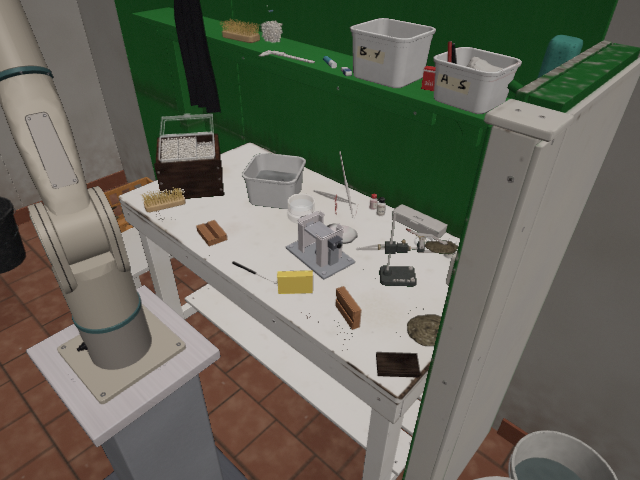

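View pics/top0.png

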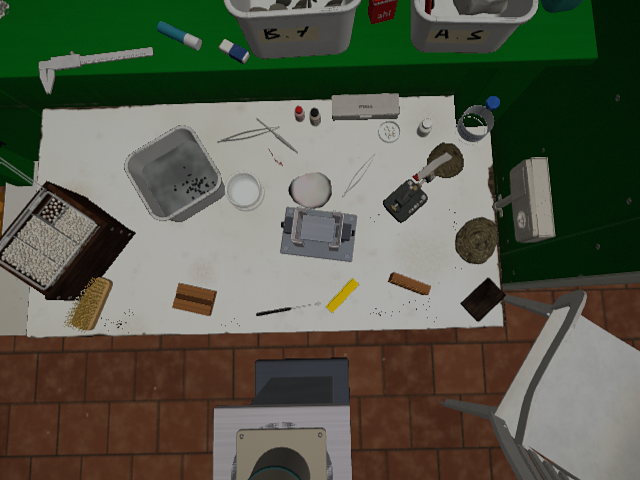

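```bash
cat > h.py <<'E'
import numpy as np, cv2
from scipy.spatial.transform import Rotation as R
from cell import ctrl, vision
def cam(n):
    return vision.get_image(n)
def ray(d,u,v):
    r=R.from_euler('xyz',d['orientation'])
    return r.apply([(u-d['cx'])/d['fx'],(v-d['cy'])/d['fy'],1.0])
def unp(d,u,v,z):
    k=ray(d,u,v);p=np.array(d['position']);return p+k*(z-p[2])/k[2]
def proj(d,P):
    r=R.from_euler('xyz',d['orientation'])
    q=r.inv().apply(np.atleast_2d(P)-d['position'])
    return np.c_[d['cx']+d['fx']*q[:,0]/q[:,2], d['cy']+d['fy']*q[:,1]/q[:,2]]
def crop(d,u0,v0,u1,v1,k,fn):
    c=d['frame'][v0:v1,u0:u1,::-1]; cv2.imwrite(fn,cv2.resize(c,None,fx=k,fy=k,interpolation=cv2.INTER_CUBIC))
def st():
    s=ctrl.read_state(); print('t',round(s['clock'],2),'pos',s['eef_pos'].round(1) if hasattr(s['eef_pos'],'round') else s['eef_pos'],'rot',np.round(s['tool_rot'],4),'F',np.round(s['force'],1),'w',round(s['width'],1)); return s
def plan(target,yaw=None):
    """shift in tool axes (cm) from measured pose"""
    s=ctrl.read_state(); r=R.from_euler('xyz',s['tool_rot'])
    print('travel cm',(r.inv().apply(np.array(target)-s['eef_pos'])/10).round(2))
    if yaw is not None:
        # tool z down: +twist reduces world yaw
        dy=(s['tool_rot'][2]-yaw); dy=(dy+np.pi/2)%np.pi-np.pi/2
        print('twist deg',np.degrees(dy).round(2))
E
python3 - <<'E'
from h import *
t=cam("top"); s=cam("scene")
np.save('t0.npy',t,allow_pickle=True);np.save('s0.npy',s,allow_pickle=True)
crop(t,150,260,450,340,2,'pics/a1.png')
crop(t,270,195,370,270,8,'pics/a2.png')
crop(t,380,260,440,305,10,'pics/a3.png')
crop(t,165,275,225,320,10,'pics/a4.png')
crop(s,320,275,400,335,8,'pics/a5.png')
crop(s,280,200,360,280,7,'pics/a6.png')
E
```

```text
(no output)
```

View pics/a2.png

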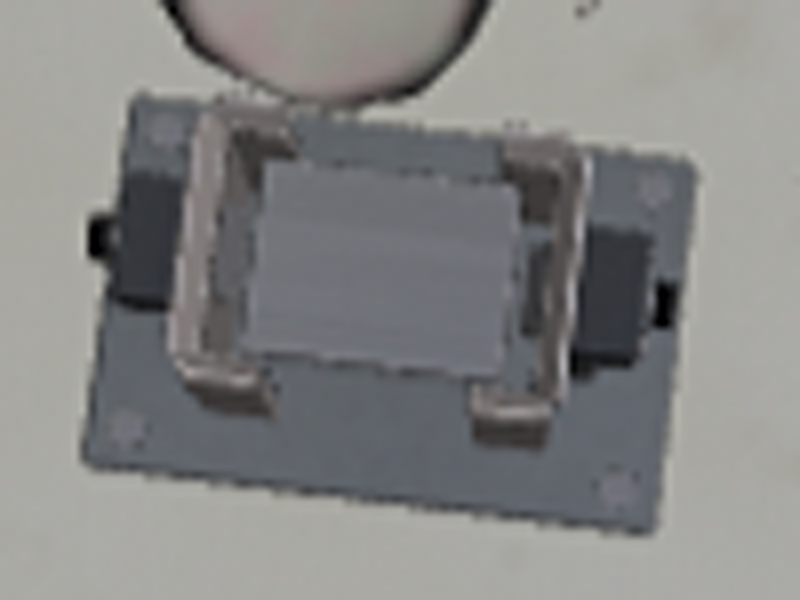

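View pics/a3.png

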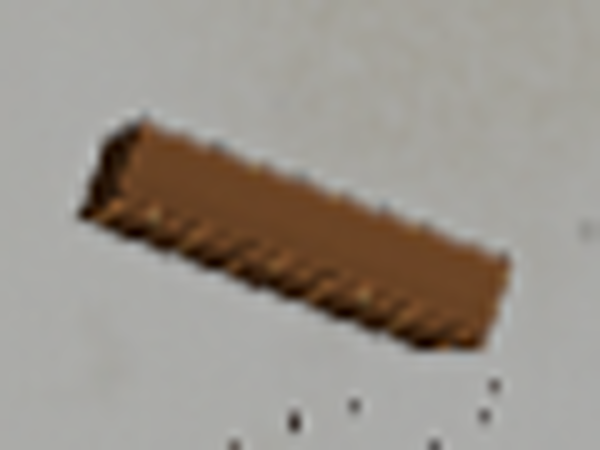

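View pics/a4.png

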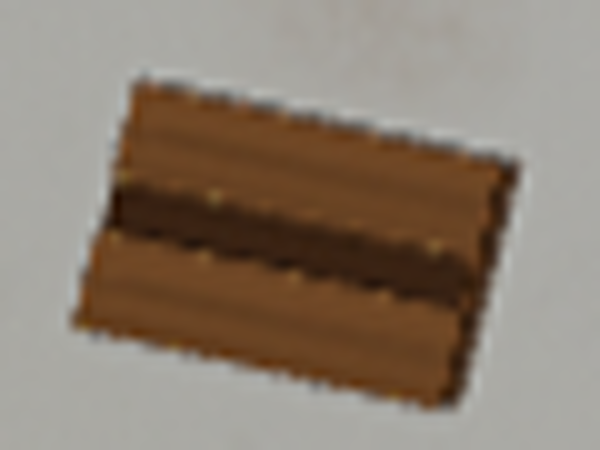

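View pics/a5.png

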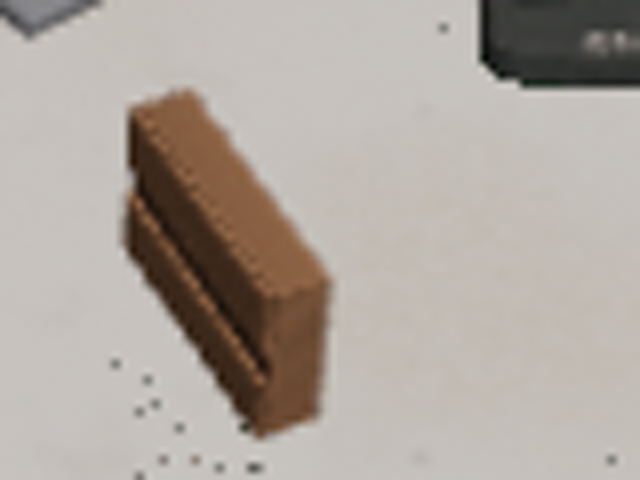

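View pics/a6.png

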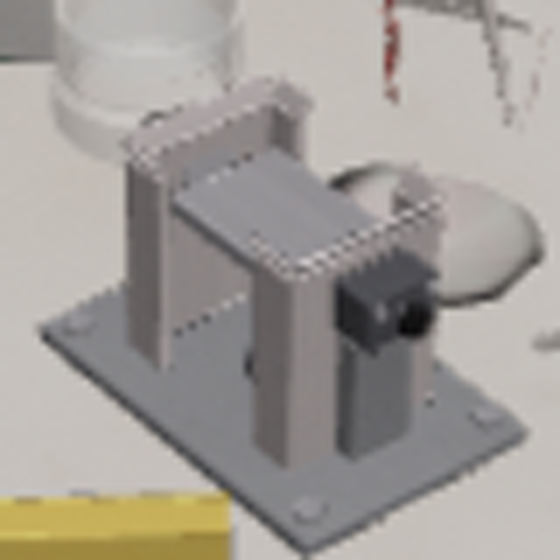

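```bash
cat > fit.py <<'E'
from h import *
from scipy.optimize import minimize, least_squares
def mask(d,box,K=6):
    u0,v0,u1,v1=box
    c=d['frame'][v0:v1,u0:u1].astype(np.float32)
    c=cv2.resize(c,None,fx=K,fy=K,interpolation=cv2.INTER_LINEAR)
    r,g,b=c[...,0],c[...,1],c[...,2]
    return ((r-b)>0.28*r).astype(np.uint8) if True else 0
def block(x,y,yaw,sx,sy,sz,z0=0):
    P=np.array([[a*sx/2,b*sy/2,z0+c*sz] for a in(-1,1) for b in(-1,1) for c in(0,1)])
    return R.from_euler('z',yaw).apply(P)+[x,y,0]
def hullmask(d,P,box,shape,K=6):
    q=proj(d,P); u0,v0=box[:2]
    q=(q-[u0,v0]+0.5)*K-0.5
    h=cv2.convexHull(q.astype(np.float32))
    m=np.zeros(shape,np.uint8); cv2.fillConvexPoly(m,np.round(h*16).astype(np.int32),1,shift=4); return m
def fit(obs,x0,dims,z0=0):
    ms=[(d,b,mask(d,b)) for d,b in obs]
    def cost(p):
        t=0
        for d,b,m in ms:
            hm=hullmask(d,block(*p[:2],p[2]/50,*dims,z0),b,m.shape); t+=1-(hm&m).sum()/max(1,(hm|m).sum())
        return t/len(ms)
    best=None
    for s in range(3):
        r=minimize(cost,x0 if best is None else best.x,method='Nelder-Mead',options=dict(initial_simplex=np.array([x0 if best is None else best.x]*4)+np.vstack([np.zeros(3),np.eye(3)*8/(s+1)]),xatol=.02,fatol=1e-5))
        if best is None or r.fun<best.fun: best=r
    return best.x*[1,1,1/50],best.fun
E
cat > f0.py <<'E'
from fit import *
t=np.load('t0.npy',allow_pickle=True).item(); s=np.load('s0.npy',allow_pickle=True).item()
for (u,v) in [(195,299),(410,284),(318,233),(343,295),(483,299)]: print(unp(t,u,v,15).round(0))
tb=(165,275,225,325); sb=(190,212,235,252)
x0=list(unp(t,195,299,20)[:2])+[-.2*50]
for o in ([(t,tb)],[(s,sb)],[(t,tb),(s,sb)]): print('flat',*fit(o,np.array(x0),(60,90,22)))
tb=(380,262,440,305); sb=(325,280,370,335)
x0=list(unp(t,410,284,50)[:2])+[-.3*50]
for o in ([(t,tb)],[(s,sb)],[(t,tb),(s,sb)]): print('stand',*fit(o,np.array(x0),(22,90,60)))
# dispenser
X,Y=58,88
ct=[((X,Y),286.9,206.5),((X,-Y),357.1,215),((-X,-Y),351.9,261.9),((-X,Y),280.6,253.1)]
cs=[((-X,Y),285.7,247.1),((-X,-Y),324.3,279.3),((X,-Y),355,261.7)]
def res(p,use):
    o=[]
    for d,l in use:
        for (a,b),u,v in l:
            P=R.from_euler('z',p[2]).apply([a,b,10])+[p[0],p[1],0]
            o+=list(proj(d,P)[0]-[u,v])
    return o
for use in ([(t,ct)],[(s,cs)],[(t,ct),(s,cs)]):
    r=least_squares(res,[450,-115,-.1],args=(use,),x_scale=[10,10,.1]); print('disp',r.x,np.abs(r.fun).max())
E
python3 f0.py
```

```text
[401. 201.  15.]
[ 424. -312.   15.]
[552. -96.  15.]
[ 402. -152.   15.]
[ 385. -481.   15.]
flat [ 4.00603712e+02  2.03559868e+02 -2.28778724e-01] 0.05187418987911008
flat [ 4.04442895e+02  2.04723475e+02 -2.84323792e-01] 0.08917663029290446
flat [ 4.01933802e+02  2.03994672e+02 -2.44472177e-01] 0.0807516789694393
stand [ 4.24576183e+02 -3.05350724e+02 -3.80190489e-01] 0.08511346612661597
stand [ 427.94346167 -305.20535223   -0.43827615] 0.07555855391086952
stand [ 4.25595275e+02 -3.05757592e+02 -3.97884997e-01] 0.09903883653082818
disp [ 5.50626403e+02 -9.83348140e+01 -1.47772220e-01] 0.5969916277036873
disp [ 5.50478723e+02 -1.02850439e+02 -1.45663183e-01] 1.0788487718076567
disp [ 5.50966799e+02 -9.96238181e+01 -1.44632816e-01] 1.32743212343172
```

```bash
python3 -c "
from h import *
st();plan([402,204,120],-0.24+np.pi/2)"
```

```text
t 0.2 pos [169.4 627.2 233.1] rot [-3.1404  0.      2.8778] F [0.2 0.4 0. ] w 85.3
travel cm [-33.49 -34.77  11.36]
twist deg 88.64
```

```bash
python3 -m inch '{"travel":[[-2,-2,0],[-5,-5,0],[-8,-8,1],[-11,-11,2],[-14,-14.5,3],[-17,-17.5,4],[-20,-20.5,5],[-23,-24,6],[-26,-27,7],[-28,-29,8]],"twist":[5,12,19,26,33,40,47,54,61,67],"fingers":[8.5,8.5,8.5,8.5,8.5,8.5,8.5,8.5,8.5,8.5]}'
python3 -c "
from h import *
st();plan([402,204,90],-0.24+np.pi/2)"
```

```text
clock: 1.03
eef_pos: [360.4, 281.0, 156.6]
tool_rot: [3.14, -0.001, 1.703]
force: [0.6, 0.6, 0.1]
width: 84.9
t 1.03 pos [360.4 281.  156.6] rot [ 3.1405e+00 -6.0000e-04  1.7031e+00] F [0.6 0.6 0.1] w 84.9
travel cm [-8.18  3.1   6.65]
twist deg 21.33
```

```bash
python3 -m inch '{"travel":[[-2,0.7,1],[-4,1.4,2],[-6,2.2,3.5],[-7.5,2.8,5],[-8,3,6],[-8,3,6],[-8,3,6],[-8,3,6],[-8,3,6],[-8,3,6]],"twist":[5,10,15,20,21,21,21,21,21,21],"fingers":[8.5,8.5,8.5,8.5,8.5,8.5,8.5,8.5,8.5,8.5]}'
python3 - <<'E'
from fit import *
st();plan([402,204,30],-0.24+np.pi/2)
t=cam('top');s=cam('scene')
crop(t,140,240,240,320,7,'pics/b1.png')
crop(s,160,170,280,270,6,'pics/b2.png')
E
```

```text
clock: 1.87
eef_pos: [400.4, 208.4, 97.1]
tool_rot: [3.141, -0.001, 1.344]
force: [-0.1, 0.4, 0.2]
width: 84.9
t 1.87 pos [400.4 208.4  97.1] rot [ 3.1410e+00 -1.2000e-03  1.3438e+00] F [-0.1  0.4  0.2] w 84.9
travel cm [-0.4   0.25  6.71]
twist deg 0.75
```

View pics/b1.png

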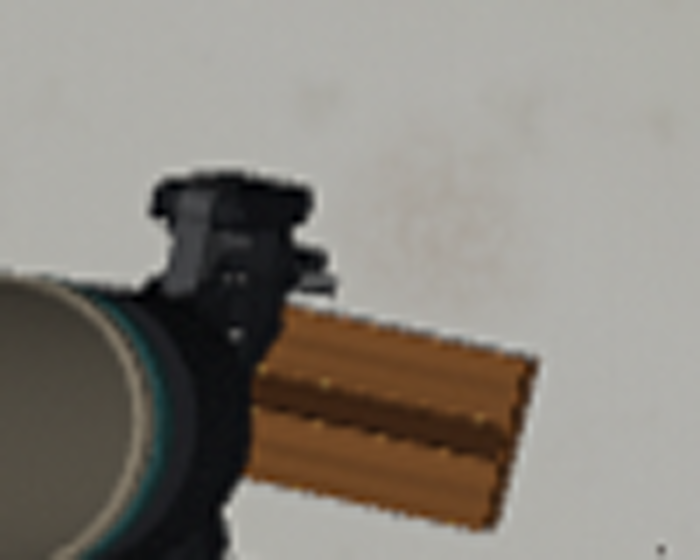

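View pics/b2.png

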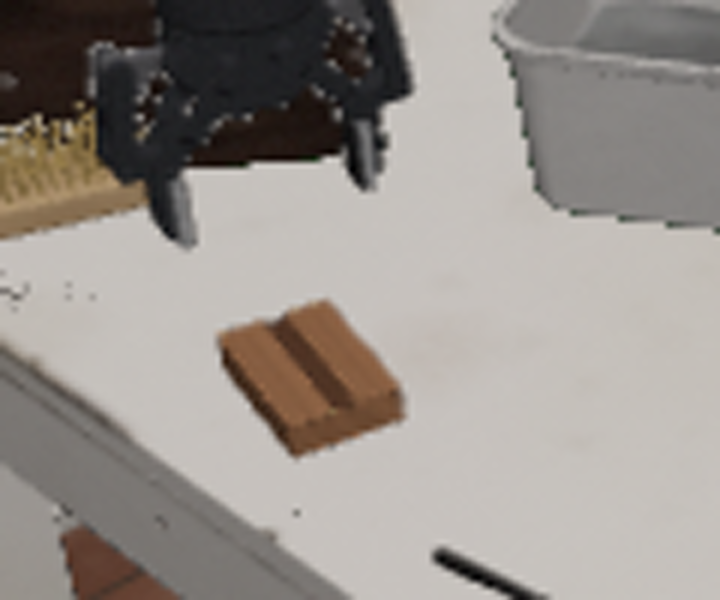

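```bash
python3 - <<'E'
from h import *
s=np.load('s0.npy',allow_pickle=True).item()
x=ctrl.read_state(); r=R.from_euler('xyz',x['tool_rot'])
for dz in(10,18,25):
  for y in(-45,45): print(dz,y,proj(s,x['eef_pos']+r.apply([0,y,dz]))[0].round(1))
E
```

```text
10 -45 [191.2 215.7]
10 45 [220.3 206.2]
18 -45 [191.6 218. ]
18 45 [220.6 208.5]
25 -45 [192.  220.1]
25 45 [220.9 210.5]
```

```bash
python3 -m inch '{"travel":[[-0.1,0.1,1.5],[-0.3,0.2,3],[-0.4,0.2,4.5],[-0.4,0.2,6],[-0.4,0.2,7.2],[-0.4,0.2,7.5],[-0.4,0.2,7.5],[-0.4,0.2,7.5],[-0.4,0.2,7.5],[-0.4,0.2,7.5]],"twist":[0.7,0.7,0.7,0.7,0.7,0.7,0.7,0.7,0.7,0.7],"fingers":[8.5,8.5,8.5,8.5,8.5,8.5,8.5,8.5,8.5,8.5]}'
python3 - <<'E'
from fit import *
st();plan([402,204,22],-0.24+np.pi/2)
s=cam('scene')
crop(s,160,170,280,270,6,'pics/b3.png')
E
```

```text
clock: 2.8
eef_pos: [401.7, 203.4, 22.0]
tool_rot: [3.141, -0.001, 1.33]
force: [0.1, 0.4, 0.9]
width: 85.2
t 2.8 pos [401.7 203.4  22. ] rot [ 3.1409e+00 -9.0000e-04  1.3301e+00] F [0.1 0.4 0.9] w 85.2
travel cm [0.07 0.01 0.  ]
twist deg -0.04
```

View pics/b3.png

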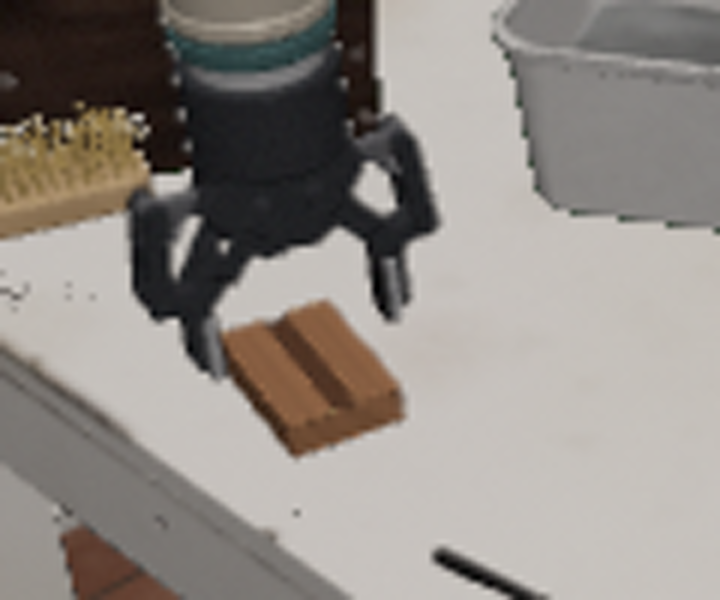

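```bash
python3 - <<'E'
from fit import *
t=cam('top');s=cam('scene')
x=ctrl.read_state(); r=R.from_euler('xyz',x['tool_rot'])
for d,box,n in((t,(140,240,240,320),'c1'),(s,(160,170,280,270),'c2')):
    im=cv2.resize(d['frame'][box[1]:box[3],box[0]:box[2],::-1],None,fx=7,fy=7,interpolation=cv2.INTER_CUBIC)
    for dz,c in((15,(0,255,255)),(0,(0,255,0)),(-60,(255,0,0))):
        for y in(-43,0,43):
            q=(proj(d,x['eef_pos']+r.apply([0,y,dz]))[0]-box[:2])*7+3
            cv2.circle(im,tuple(int(v) for v in q),4,c,-1)
    q=(proj(d,block(402,204,-.24,60,90,22))-box[:2])*7+3
    for p in q: cv2.circle(im,tuple(int(v) for v in p),3,(255,0,255),-1)
    cv2.imwrite(f'pics/{n}.png',im[:590,:790])
E
```

```text
(no output)
```

View pics/c1.png

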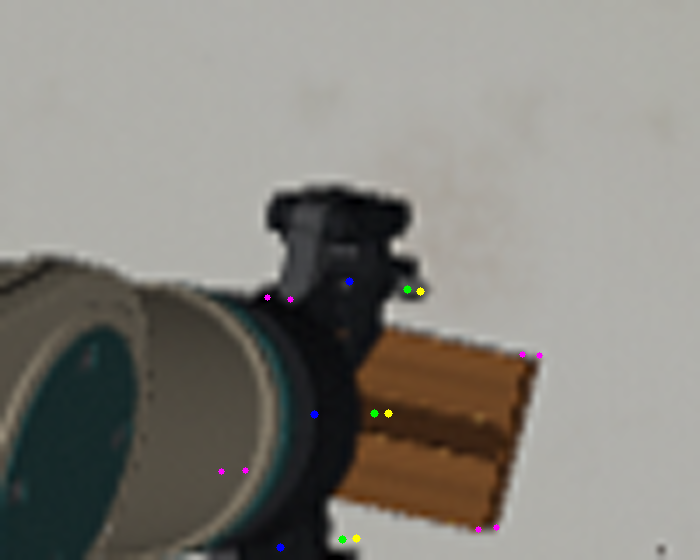

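View pics/c2.png

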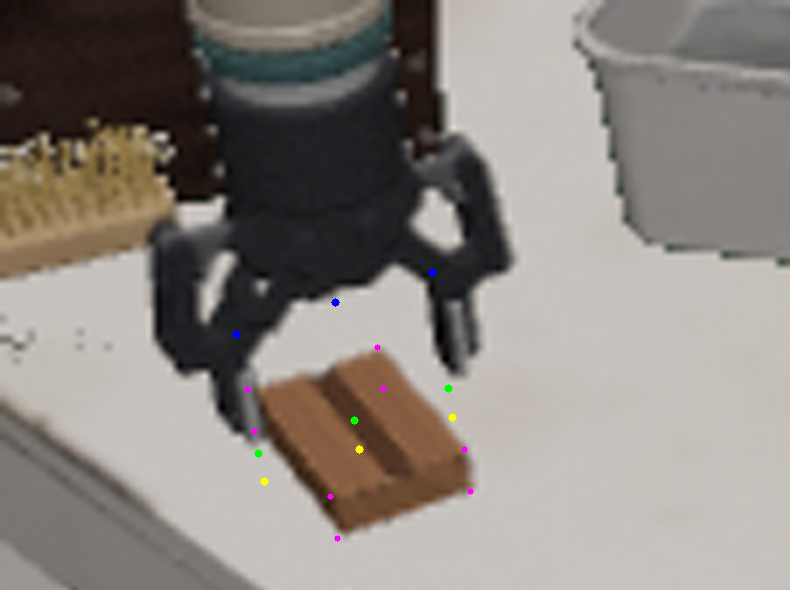

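```bash
python3 - <<'E'
from h import *
t=np.load('t0.npy',allow_pickle=True).item(); s=np.load('s0.npy',allow_pickle=True).item()
def tri(a,b):
    p1,k1=t['position'],ray(t,*a);p2,k2=s['position'],ray(s,*b)
    M=np.c_[k1,-k2];l=np.linalg.lstsq(M,p2-p1,rcond=None)[0]
    return ((p1+l[0]*k1+p2+l[1]*k2)/2).round(1),np.linalg.norm(p1+l[0]*k1-p2-l[1]*k2).round(1)
x=ctrl.read_state();r=R.from_euler('xyz',x['tool_rot'])
for a in((197.9,278.9),(199,282),(197,281),(195,281)):
    P,e=tri(a,(225.7,223.1)); print(P,e,r.inv().apply(P-x['eef_pos']).round(1))
E
```

```text
[448.5 190.   28.3] 1.8 [-1.6 48.7 -6.4]
[442.3 184.   34.6] 5.6 [ -8.9  44.1 -12.7]
[445.4 189.7  30.3] 6.8 [-2.7 45.7 -8.4]
[446.7 194.2  27.6] 9.8 [ 2.  45.9 -5.7]
```

```bash
python3 -m inch '{"travel":[[0,0,0],[0,0,0],[0,0,0],[0,0,0],[0,0,0],[0,0,0],[0,0,0],[0,0,0],[0,0,0],[0,0,0]],"twist":[0,0,0,0,0,0,0,0,0,0],"fingers":[6.5,6.5,6.5,6.5,6.5,6.5,6.5,6.5,6.5,6.5]}'
python3 - <<'E'
from fit import *
t=cam('top');s=cam('scene')
crop(t,170,250,230,310,10,'pics/d1.png')
crop(s,180,200,240,250,12,'pics/d2.png')
E
```

```text
clock: 3.78
eef_pos: [401.4, 203.0, 21.4]
tool_rot: [-3.142, 0.0, 1.33]
force: [-0.3, -0.1, 0.2]
width: 65.2
```

View pics/d1.png

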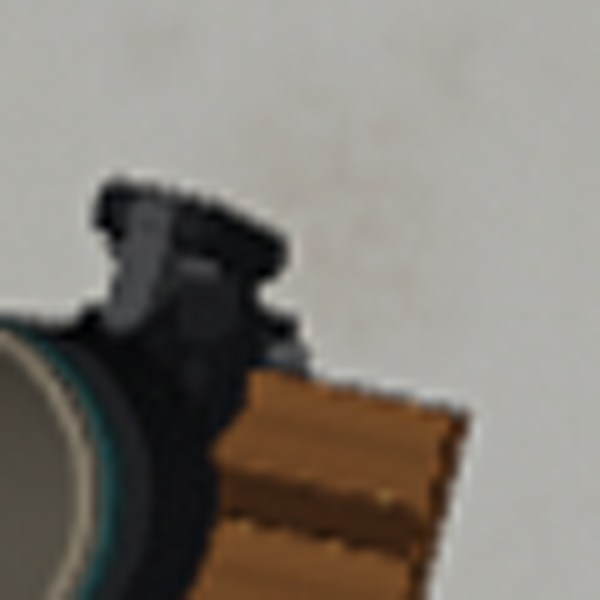

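View pics/d2.png

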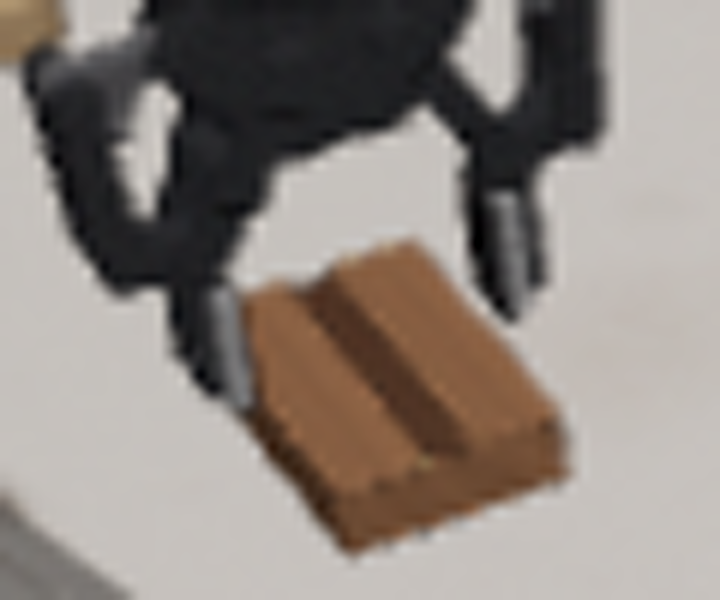

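```bash
python3 - <<'E'
from h import *
s=np.load('s0.npy',allow_pickle=True).item();t=np.load('t0.npy',allow_pickle=True).item()
x=ctrl.read_state(); r=R.from_euler('xyz',x['tool_rot'])
for dz in(-5,5,10,15,20):
  for tx in(-11,11):
    print(dz,tx,proj(s,x['eef_pos']+r.apply([tx,-33,dz]))[0].round(1),proj(s,x['eef_pos']+r.apply([tx,33,dz]))[0].round(1),'top',proj(t,x['eef_pos']+r.apply([tx,35,dz]))[0].round(1))
E
```

```text
-5 -11 [201.  233.9] [221.9 226.8] top [200.8 285.3]
-5 11 [198.1 230.2] [218.9 223.2] top [191.9 283.3]
5 -11 [201.4 236.6] [222.3 229.5] top [202.1 285.4]
5 11 [198.6 232.9] [219.2 225.9] top [193.2 283.4]
10 -11 [201.7 238. ] [222.5 230.9] top [202.7 285.4]
10 11 [198.8 234.2] [219.4 227.3] top [193.9 283.5]
15 -11 [201.9 239.3] [222.7 232.2] top [203.3 285.5]
15 11 [199.1 235.6] [219.6 228.6] top [194.5 283.5]
20 -11 [202.2 240.7] [222.9 233.6] top [203.9 285.6]
20 11 [199.3 236.9] [219.8 230. ] top [195.2 283.6]
```

```bash
python3 -m inch '{"travel":[[0,0,0],[0,0,0],[0,0,0.1],[0,0,0.2],[0,0,0.3],[0,0,0.4],[0,0,0.5],[0,0,0.6],[0,0,0.7],[0,0,0.8]],"twist":[0,0,0,0,0,0,0,0,0,0],"fingers":[7.5,7.5,7.5,7.5,7.5,7.5,7.5,7.5,7.5,7.5]}'
python3 - <<'E'
from fit import *
st()
t=cam('top');s=cam('scene')
crop(s,180,200,240,250,12,'pics/d3.png')
E
```

```text
clock: 4.72
eef_pos: [401.4, 203.0, 13.3]
tool_rot: [-3.142, 0.0, 1.33]
force: [-0.1, 0.4, -0.0]
width: 74.9
t 4.72 pos [401.4 203.   13.3] rot [-3.1415e+00  1.0000e-04  1.3297e+00] F [-0.1  0.4 -0. ] w 74.9
```

View pics/d3.png

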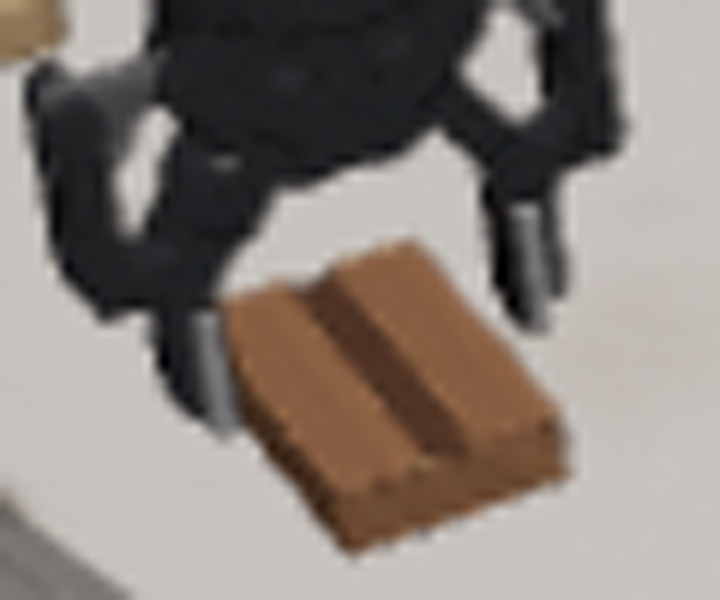

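```bash
python3 -m inch '{"travel":[[0,0,0.05],[0,0,0.1],[0,0,0.15],[0,0,0.2],[0,0,0.25],[0,0,0.3],[0,0,0.35],[0,0,0.4],[0,0,0.4],[0,0,0.4]],"twist":[0,0,0,0,0,0,0,0,0,0],"fingers":[7.5,7.5,7.5,7.5,7.5,7.5,7.5,7.5,7.5,7.5]}'

```

```text
clock: 5.65
eef_pos: [401.4, 203.0, 9.4]
tool_rot: [-3.142, 0.0, 1.33]
force: [-0.4, -0.3, -0.5]
width: 74.6
```

```bash
python3 -m inch '{"travel":[[0,0,0.1],[0,0,0.2],[0,0,0.3],[0,0,0.4],[0,0,0.4],[0,0,0.4],[0,0,0.4],[0,0,0.4],[0,0,0.4],[0,0,0.4]],"twist":[0,0,0,0,0,0,0,0,0,0],"fingers":[7.5,7.5,7.5,7.5,6.5,6.5,6.5,6.5,6.5,6.5]}'
python3 - <<'E'
from fit import *
st()
s=cam('scene')
crop(s,180,200,240,250,12,'pics/d4.png')
E
```

```text
clock: 6.48
eef_pos: [401.4, 203.0, 5.5]
tool_rot: [3.142, -0.0, 1.33]
force: [-0.4, -0.7, -0.0]
width: 65.1
t 6.48 pos [401.4 203.    5.5] rot [ 3.1415e+00 -1.0000e-04  1.3297e+00] F [-0.4 -0.7 -0. ] w 65.1
```

View pics/d4.png

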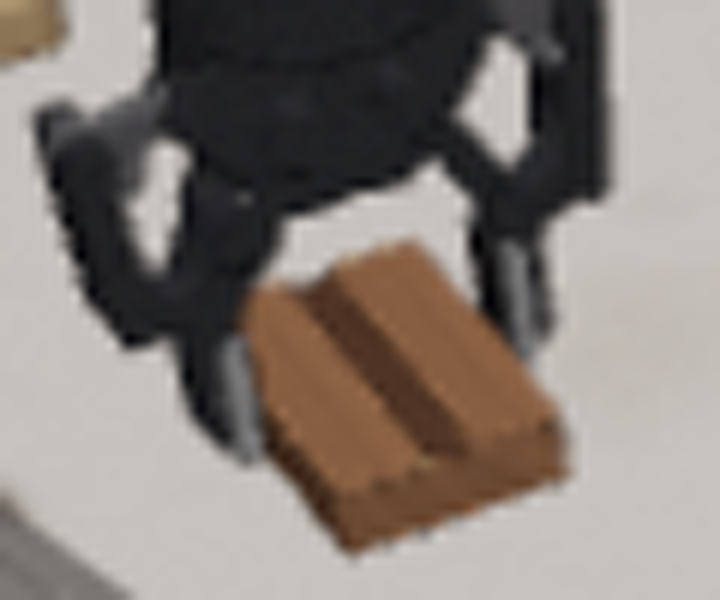

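```bash
python3 -m inch '{"travel":[[0,0,0],[0,0,0],[0,0,0],[0,0,0],[0,0,0],[0,0,0],[0,0,0],[0,0,0],[0,0,0],[0,0,0]],"twist":[0,0,0,0,0,0,0,0,0,0],"fingers":[6,5.8,5.6,5.5,5.5,5.5,5.5,5.5,5.5,5.5]}'
python3 - <<'E'
from fit import *
st()
s=cam('scene');t=cam('top')
crop(s,180,200,240,250,12,'pics/d5.png')
crop(t,170,250,230,310,10,'pics/d6.png')
E
```

```text
clock: 7.37
eef_pos: [401.9, 202.9, 6.0]
tool_rot: [3.141, -0.001, 1.329]
force: [-0.2, 0.1, 7.0]
width: 58.4
t 7.37 pos [401.9 202.9   6. ] rot [ 3.1406e+00 -6.0000e-04  1.3293e+00] F [-0.2  0.1  7. ] w 58.4
```

View pics/d5.png

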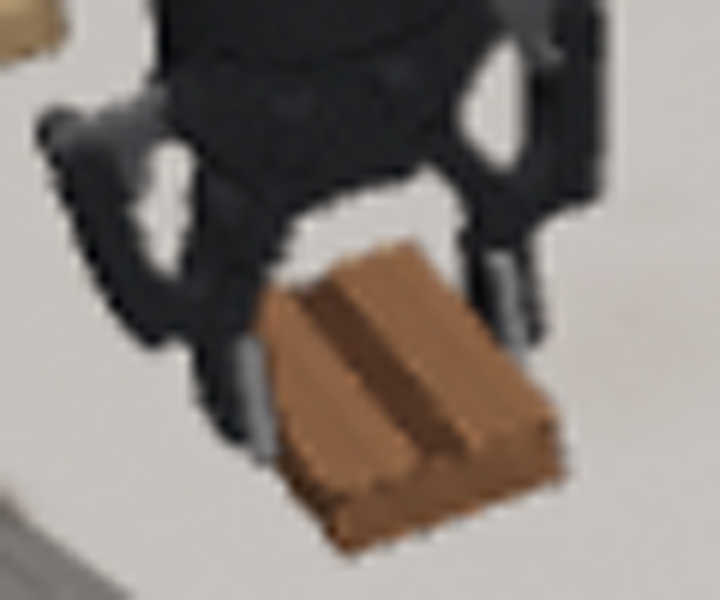

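View pics/d6.png

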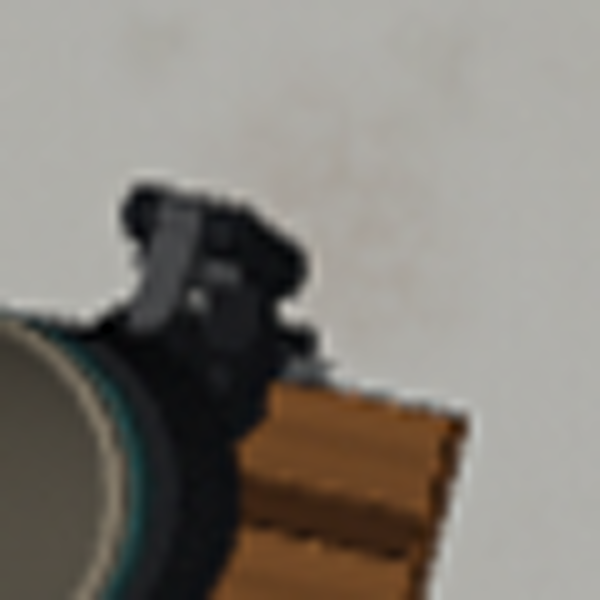

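```bash
python3 -m inch '{"travel":[[0,0,-0.5],[0,0,-1.5],[0,0,-3],[0,0,-5],[0,0,-8],[0,0,-11],[0,0,-14],[0,0,-16],[0,0,-16],[0,0,-16]],"twist":[0,0,0,0,0,0,0,0,0,0],"fingers":[5,5,5,5,5,5,5,5,5,5]}'
python3 - <<'E'
from fit import *
st()
s=cam('scene');t=cam('top')
crop(s,160,140,260,220,8,'pics/e5.png')
crop(t,120,220,220,300,8,'pics/e6.png')
E
```

```text
clock: 8.3
eef_pos: [401.3, 203.6, 166.1]
tool_rot: [3.141, -0.002, 1.331]
force: [-0.1, 0.8, -1.7]
width: 58.6
t 8.3 pos [401.3 203.6 166.1] rot [ 3.1409e+00 -1.6000e-03  1.3307e+00] F [-0.1  0.8 -1.7] w 58.6
```

View pics/e5.png

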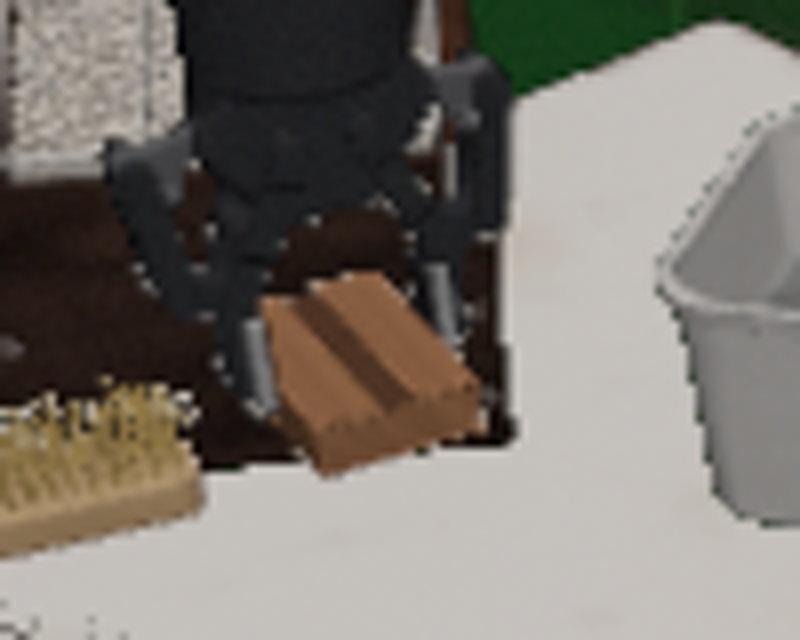

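View pics/e6.png

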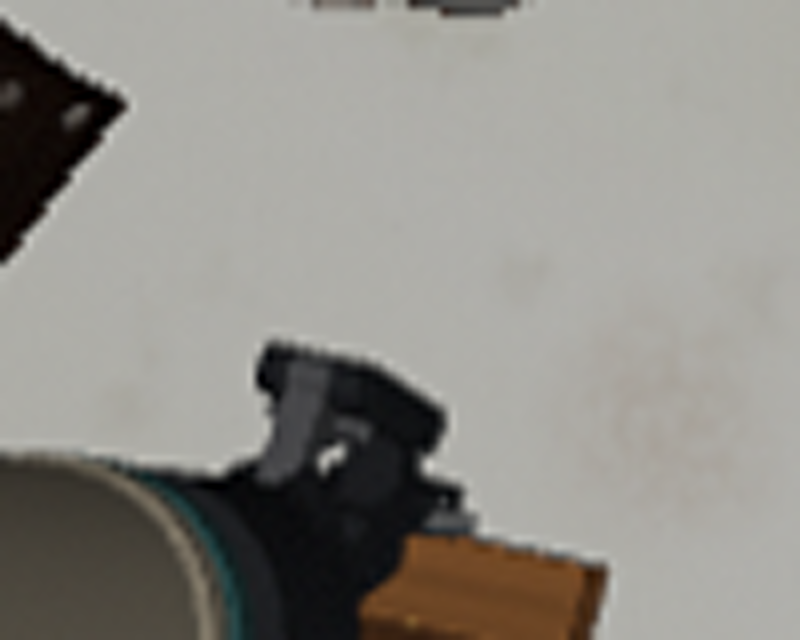

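```bash
python3 -c "
from h import *
st();plan([550.8,-99,160],-0.146+np.pi/2)"
```

```text
t 8.4 pos [400.3 203.  164.6] rot [-3.1397e+00  1.0000e-03  1.3302e+00] F [ 0.8 -0.2 -1.3] w 58.5
travel cm [-25.75  21.82   0.45]
twist deg -5.42
```

```bash
python3 -m inch '{"travel":[[-1.5,1.3,0],[-4.5,3.8,0],[-8,6.8,0],[-11.3,9.6,0],[-14.6,12.4,0],[-18,15.2,0],[-21,17.8,0],[-23.5,19.9,0],[-25,21.2,0.3],[-25.7,21.8,0.5]],"twist":[0,-1,-2,-3,-4,-5,-5.4,-5.4,-5.4,-5.4],"fingers":[5,5,5,5,5,5,5,5,5,5]}'
python3 - <<'E'
from fit import *
st();plan([550.8,-99,160],-0.146+np.pi/2)
E
```

```text
clock: 9.23
eef_pos: [551.8, -103.5, 158.9]
tool_rot: [-3.141, 0.002, 1.418]
force: [0.3, 0.1, -1.1]
width: 58.5
t 9.23 pos [ 551.8 -103.5  158.9] rot [-3.1407e+00  2.5000e-03  1.4182e+00] F [ 0.3  0.1 -1.1] w 58.5
travel cm [ 0.43 -0.17 -0.11]
twist deg -0.38
```

```bash
python3 -m inch '{"travel":[[0,0,0.2],[0,0,0.4],[0,0,0.6],[0,0,0.8],[0,0,0.8],[0,0,0.8],[0,0,0.8],[0,0,0.8],[0,0,0.8],[0,0,0.8]],"twist":[0,0,0,0,0,0,0,0,0,0],"fingers":[5,5,5,5,5,5,5,5,5,5]}'
python3 - <<'E'
from fit import *
x=st();plan([550.8,-99,150],-0.146+np.pi/2)
s=cam('scene');t=cam('top')
np.save('t1.npy',t,allow_pickle=True);np.save('s1.npy',s,allow_pickle=True)
crop(s,280,170,370,280,5,'pics/f5.png')
crop(t,270,190,370,270,8,'pics/f6.png')
E
```

```text
clock: 10.07
eef_pos: [551.8, -98.5, 152.6]
tool_rot: [3.141, -0.0, 1.424]
force: [0.3, 0.6, -1.5]
width: 58.2
t 10.07 pos [551.8 -98.5 152.6] rot [ 3.1414e+00 -1.0000e-04  1.4240e+00] F [ 0.3  0.6 -1.5] w 58.2
travel cm [-0.06 -0.09  0.26]
twist deg -0.04
```

View pics/f5.png

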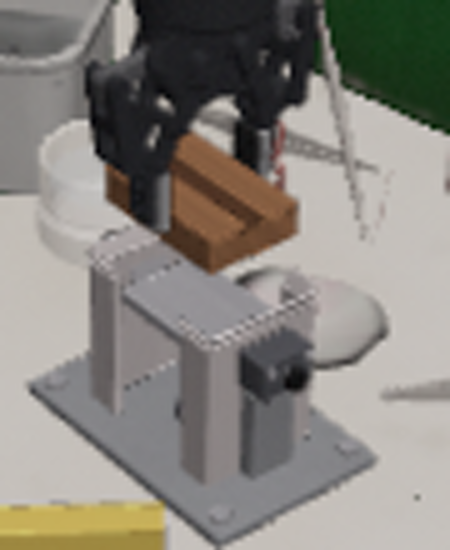

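View pics/f6.png

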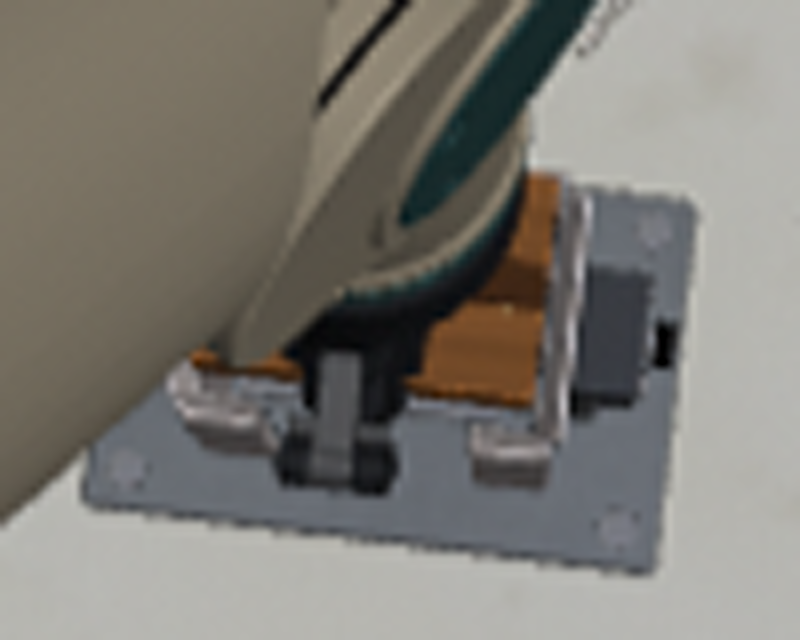

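```bash
cat > g.py <<'E'
from fit import *
t=np.load('t1.npy',allow_pickle=True).item(); s=np.load('s1.npy',allow_pickle=True).item()
x,y,z=551.5,-98.5,146.6
B=lambda p:(lambda a,b,c: R.from_euler('z',p[3]).apply([a,b,c])+p[:3])
def pr(d,pts,p): return proj(d,np.array([B(p)(*q) for q in pts]))
T=[((30,-45,11),(340,212.2)),((-30,-45,-11),(336.6,240.4))]
S=[((30,-45,11),(339.4,210)),((30,-45,-11),(339.4,216.4)),((-30,-45,-11),(322.4,224)),((-30,-45,11),(322.4,218)),((-30,45,11),(301,204))]
for d,l in((t,T),(s,S)):
    print(np.c_[pr(d,[a for a,_ in l],[x,y,z+11,-.146]).round(1),[b for _,b in l]])
def res(p,use): return np.concatenate([(pr(d,[a for a,_ in l],[*p,-.146])-[b for _,b in l]).ravel() for d,l in use])
for use in([(s,S)],[(t,T),(s,S)]):
    r=least_squares(res,[x,y,z+11],args=(use,)); print(r.x,np.abs(r.fun).max())
# dispenser wall top pocket edges predicted (z=99 pocket straight) corners in top
D=B([550.8,-99,0,-.146])
P=[D(a,b,99) for a in(-31.5,31.5) for b in(-46.5,46.5)]+[D(a,b,10) for a in(-58,58) for b in(-88,88)]
print(((proj(t,P)-[270,190])*8).round(0).tolist()); print(((proj(s,P)-[280,170])*5).round(0).tolist())
E
python3 g.py
```

```text
[[340.  210.6 340.  212.2]
 [336.5 240.4 336.6 240.4]]
[[339.5 210.  339.4 210. ]
 [339.2 217.  339.4 216.4]
 [321.6 225.1 322.4 224. ]
 [321.7 218.  322.4 218. ]
 [300.2 202.9 301.  204. ]]
[580.66191834 -74.51341989 132.58918238] 0.771636996200499
[550.90176609 -99.44822892 158.39710729] 1.425318868095161
[[537.0, 435.0], [205.0, 395.0], [564.0, 213.0], [234.0, 174.0], [661.0, 574.0], [83.0, 505.0], [703.0, 198.0], [134.0, 132.0]]
[[206.0, 353.0], [99.0, 272.0], [297.0, 309.0], [188.0, 233.0], [214.0, 542.0], [21.0, 382.0], [375.0, 456.0], [178.0, 309.0]]
```

```bash
python3 -m inch '{"travel":[[0,-0.05,0.7],[0,-0.05,1.5],[0,-0.05,2.3],[0,-0.05,3],[0,-0.05,3.5],[0,-0.05,4],[0,-0.05,4.4],[0,-0.05,4.7],[0,-0.05,4.9],[0,-0.05,5]],"twist":[0,0,0,0,0,0,0,0,0,0],"fingers":[5,5,5,5,5,5,5,5,5,5]}'
python3 - <<'E'
from fit import *
x=st();plan([550.8,-99,96],-0.146+np.pi/2)
s=cam('scene')
crop(s,280,170,370,280,5,'pics/f7.png')
E
```

```text
clock: 11.0
eef_pos: [552.1, -98.8, 102.4]
tool_rot: [3.14, 0.0, 1.424]
force: [2.0, 0.3, -1.1]
width: 58.5
t 11.0 pos [552.1 -98.8 102.4] rot [3.1398e+00 4.0000e-04 1.4238e+00] F [ 2.   0.3 -1.1] w 58.5
travel cm [-0.03 -0.13  0.64]
twist deg -0.06
```

View pics/f7.png

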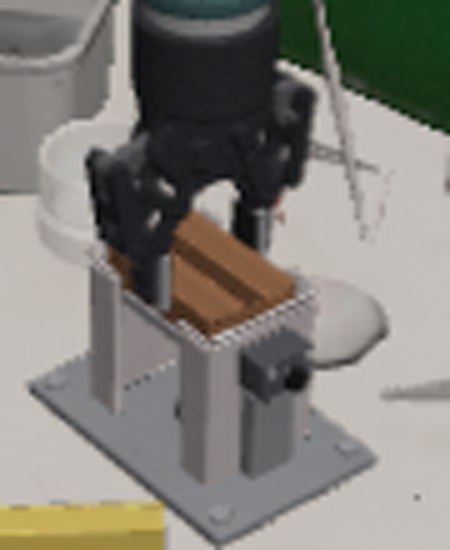

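```bash
python3 -m inch '{"travel":[[0,0,0.1],[0,0,0.2],[0,0,0.3],[0,0,0.4],[0,0,0.5],[0,0,0.6],[0,0,0.6],[0,0,0.6],[0,0,0.6],[0,0,0.6]],"twist":[0,0,0,0,0,0,0,0,0,0],"fingers":[5,5,5,5,5,5,5,5,5,5]}'

```

```text
clock: 11.88
eef_pos: [552.1, -98.7, 96.6]
tool_rot: [3.14, 0.0, 1.424]
force: [5.9, -0.6, 0.6]
width: 58.8
```

```bash
python3 -m inch '{"travel":[[0,0,0],[0,0,0],[0,0,0],[0,0,-0.3],[0,0,-1.5],[0,0,-3.5],[0,0,-5.5],[0,0,-6.5],[0,0,-6.5],[0,0,-6.5]],"twist":[0,0,0,0,0,0,0,0,0,0],"fingers":[7.8,7.8,7.8,7.8,7.8,7.8,6,3,0,0]}'
python3 - <<'E'
from fit import *
x=st()
s=cam('scene');t=cam('top')
crop(s,280,170,370,280,5,'pics/f8.png');crop(t,270,190,370,270,8,'pics/f9.png')
E
```

```text
clock: 12.72
eef_pos: [551.3, -98.3, 161.9]
tool_rot: [3.141, -0.0, 1.424]
force: [0.2, -1.0, -0.0]
width: 29.7
t 12.72 pos [551.3 -98.3 161.9] rot [ 3.1407e+00 -4.0000e-04  1.4243e+00] F [ 0.2 -1.  -0. ] w 29.7
```

View pics/f8.png

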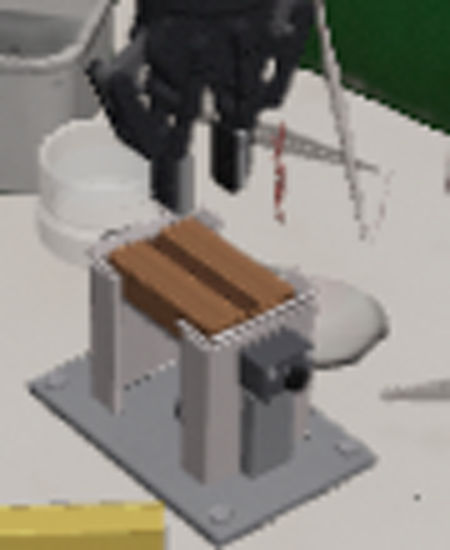

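View pics/f9.png

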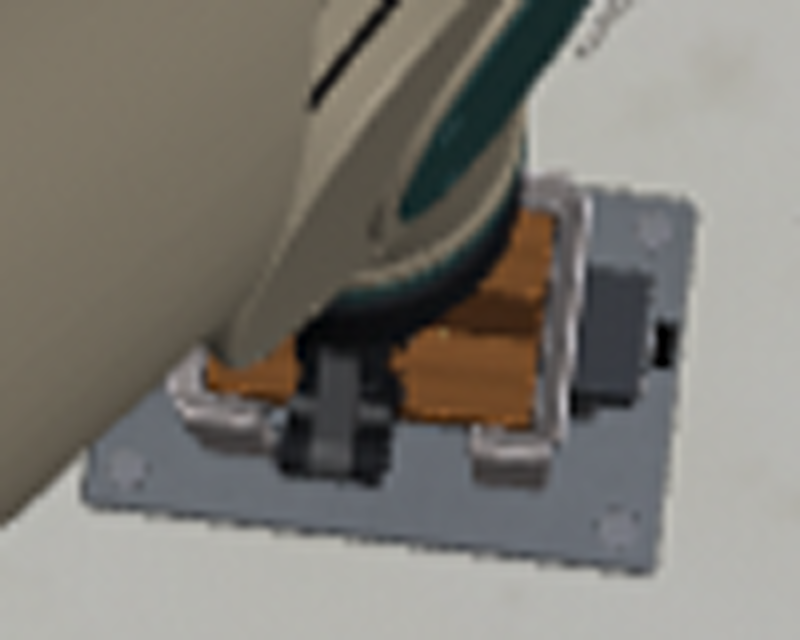

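```bash
python3 -m inch '{"travel":[[0,0,0],[0,0,0],[0,0,0],[0,0,0.5],[0,0,1],[0,0,1.5],[0,0,2],[0,0,2.4],[0,0,2.4],[0,0,2.4]],"twist":[0,0,0,0,0,0,0,0,0,0],"fingers":[0,0,0,0,0,0,0,0,0,0]}'
python3 - <<'E'
from fit import *
x=st()
s=cam('scene')
crop(s,280,170,370,280,5,'pics/g8.png')
E
```

```text
clock: 13.65
eef_pos: [551.0, -98.6, 137.1]
tool_rot: [-3.141, 0.0, 1.424]
force: [-0.3, 0.4, -0.3]
width: 0.4
t 13.65 pos [551.  -98.6 137.1] rot [-3.1409e+00  1.0000e-04  1.4237e+00] F [-0.3  0.4 -0.3] w 0.4
```

View pics/g8.png

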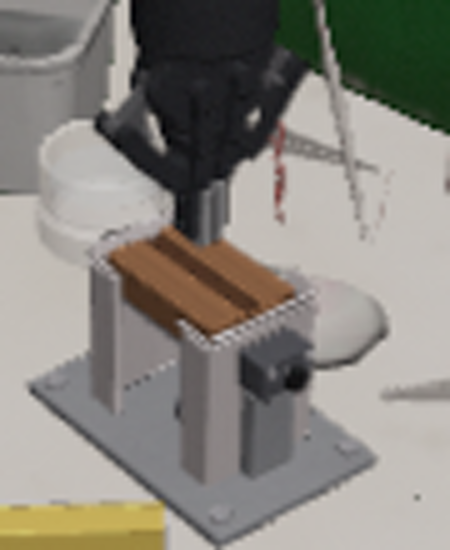

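```bash
python3 -m inch '{"travel":[[0,0,0.1],[0,0,0.2],[0,0,0.3],[0,0,0.4],[0,0,0.5],[0,0,0.6],[0,0,0.7],[0,0,0.8],[0,0,0.9],[0,0,1]],"twist":[0,0,0,0,0,0,0,0,0,0],"fingers":[0,0,0,0,0,0,0,0,0,0]}'

```

```text
clock: 14.53
eef_pos: [551.2, -98.5, 127.3]
tool_rot: [-3.142, -0.0, 1.424]
force: [-0.7, 0.5, 0.4]
width: 0.3
```

```bash
python3 -m inch '{"travel":[[0,0,0.1],[0,0,0.2],[0,0,0.3],[0,0,0.4],[0,0,0.5],[0,0,0.6],[0,0,0.7],[0,0,0.8],[0,0,0.8],[0,0,0.8]],"twist":[0,0,0,0,0,0,0,0,0,0],"fingers":[0,0,0,0,0,0,0,0,0,0]}'

```

```text
clock: 15.37
eef_pos: [551.2, -98.5, 119.4]
tool_rot: [-3.141, -0.0, 1.424]
force: [-0.4, -0.4, -0.3]
width: -0.1
```

```bash
python3 -m inch '{"travel":[[0,0,0.1],[0,0,0.2],[0,0,0.3],[0,0,0.4],[0,0,0.5],[0,0,0.6],[0,0,0.7],[0,0,0.8],[0,0,0.8],[0,0,0.8]],"twist":[0,0,0,0,0,0,0,0,0,0],"fingers":[0,0,0,0,0,0,0,0,0,0]}'

```

```text
clock: 16.2
eef_pos: [551.2, -98.6, 111.5]
tool_rot: [3.142, -0.0, 1.424]
force: [-0.5, 0.7, 1.6]
width: -0.1
```

```bash
python3 -m inch '{"travel":[[0,0,0.1],[0,0,0.2],[0,0,0.3],[0,0,0.4],[0,0,0.5],[0,0,0.6],[0,0,0.6],[0,0,0.6],[0,0,0.6],[0,0,0.6]],"twist":[0,0,0,0,0,0,0,0,0,0],"fingers":[0,0,0,0,0,0,0,0,0,0]}'
python3 - <<'E'
from fit import *
x=st()
s=cam('scene')
crop(s,280,170,370,280,5,'pics/g9.png')
E
```

```text
clock: 17.03
eef_pos: [551.2, -98.5, 105.4]
tool_rot: [-3.142, 0.0, 1.424]
force: [-1.1, -0.2, 2.2]
width: -0.2
t 17.03 pos [551.2 -98.5 105.4] rot [-3.1416e+00  1.0000e-04  1.4239e+00] F [-1.1 -0.2  2.2] w -0.2
```

View pics/g9.png

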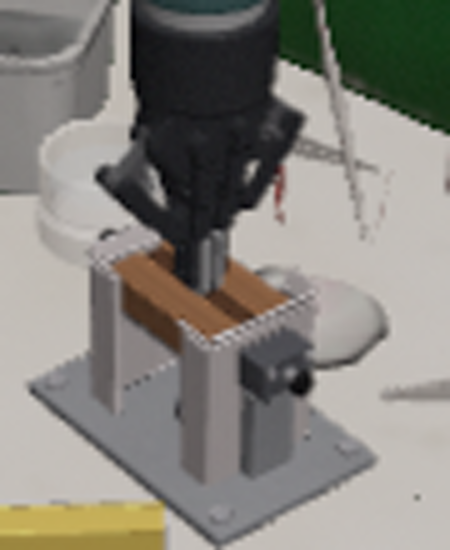

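```bash
python3 -m inch '{"travel":[[0,0,0.1],[0,0,0.2],[0,0,0.3],[0,0,0.4],[0,0,0.5],[0,0,0.6],[0,0,0.7],[0,0,0.8],[0,0,0.9],[0,0,1]],"twist":[0,0,0,0,0,0,0,0,0,0],"fingers":[0,0,0,0,0,0,0,0,0,0]}'

```

```text
clock: 17.92
eef_pos: [551.5, -99.2, 95.4]
tool_rot: [3.141, 0.001, 1.424]
force: [-0.6, -3.1, 4.0]
width: 0.0
```

```bash
python3 -m inch '{"travel":[[0,0,0.1],[0,0,0.2],[0,0,0.3],[0,0,0.4],[0,0,0.5],[0,0,0.6],[0,0,0.7],[0,0,0.8],[0,0,0.9],[0,0,1]],"twist":[0,0,0,0,0,0,0,0,0,0],"fingers":[0,0,0,0,0,0,0,0,0,0]}'
python3 - <<'E'
from fit import *
x=st()
s=cam('scene')
crop(s,280,170,370,280,5,'pics/g10.png')
E
```

```text
clock: 18.75
eef_pos: [551.4, -98.7, 85.4]
tool_rot: [3.141, 0.0, 1.424]
force: [0.7, -3.1, 5.7]
width: 0.1
t 18.75 pos [551.4 -98.7  85.4] rot [3.1412e+00 2.0000e-04 1.4238e+00] F [ 0.7 -3.1  5.7] w 0.1
```

View pics/g10.png

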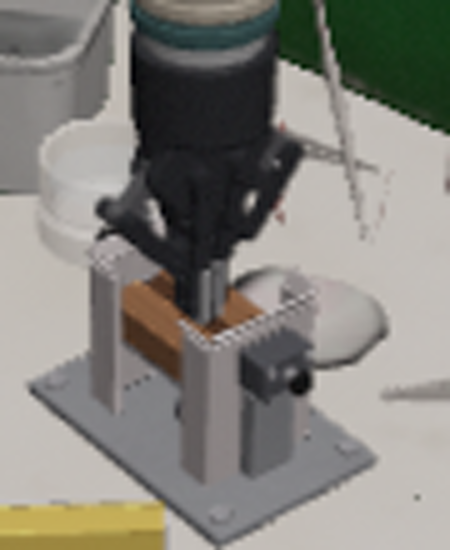

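```bash
python3 - <<'E'
from fit import *
s=cam('scene')
D=lambda a,b,c: R.from_euler('z',-.146).apply([a,b,c])+[551.5,-99,0]
box=(285,205,355,275)
im=cv2.resize(s['frame'][box[1]:box[3],box[0]:box[2],::-1],None,fx=8,fy=8,interpolation=cv2.INTER_CUBIC)
for z,c in((112,(0,0,255)),(90,(0,255,0)),(80,(255,0,0)),(70,(0,255,255)),(60,(255,0,255))):
    q=((proj(s,[D(-30,-28,z),D(-30,28,z)])-box[:2])*8+4).astype(int)
    cv2.line(im,tuple(map(int,q[0])),tuple(map(int,q[1])),c,1)
cv2.imwrite('pics/g11.png',im)
E
```

```text
(no output)
```

View pics/g11.png

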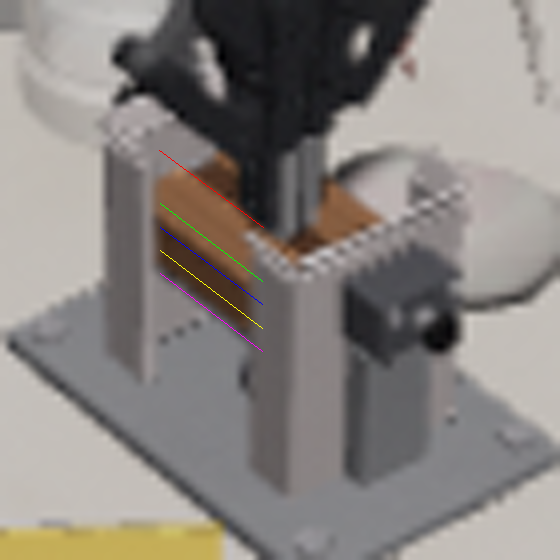

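```bash
python3 -m inch '{"travel":[[0,0,0.1],[0,0,0.2],[0,0,0.3],[0,0,0.4],[0,0,0.5],[0,0,0.6],[0,0,0.7],[0,0,0.8],[0,0,0.9],[0,0,1]],"twist":[0,0,0,0,0,0,0,0,0,0],"fingers":[0,0,0,0,0,0,0,0,0,0]}'
python3 - <<'E'
from fit import *
s=cam('scene')
D=lambda a,b,c: R.from_euler('z',-.146).apply([a,b,c])+[551.5,-99,0]
box=(285,205,355,275)
im=cv2.resize(s['frame'][box[1]:box[3],box[0]:box[2],::-1],None,fx=8,fy=8,interpolation=cv2.INTER_CUBIC)
for z,c in((78,(0,0,255)),(71,(0,255,0)),(49,(255,255,0))):
    q=((proj(s,[D(-30,-28,z),D(-30,28,z)])-box[:2])*8+4).astype(int)
    cv2.line(im,tuple(map(int,q[0]-[40,30])),tuple(map(int,q[0])),c,1)
    cv2.line(im,tuple(map(int,q[1]-[40,30])),tuple(map(int,q[1])),c,1)
cv2.imwrite('pics/g12.png',im)
E
```

```text
clock: 19.68
eef_pos: [551.3, -98.4, 75.4]
tool_rot: [3.142, -0.0, 1.424]
force: [0.0, -2.6, 5.3]
width: 0.4
```

View pics/g12.png

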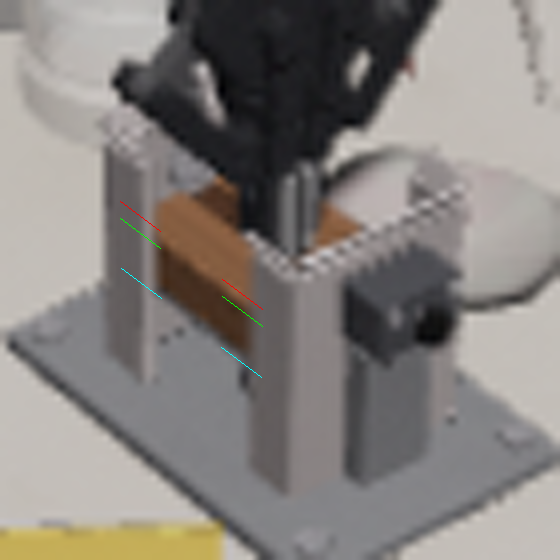

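```bash
python3 -m inch '{"travel":[[0,0,0.05],[0,0,0.1],[0,0,0.15],[0,0,0.2],[0,0,0.25],[0,0,0.3],[0,0,0.3],[0,0,0.3],[0,0,0.3],[0,0,0.3]],"twist":[0,0,0,0,0,0,0,0,0,0],"fingers":[0,0,0,0,0,0,0,0,0,0]}'

```

```text
clock: 20.57
eef_pos: [551.3, -98.4, 72.5]
tool_rot: [3.142, -0.0, 1.424]
force: [1.3, -2.0, 5.2]
width: -0.1
```

```bash
python3 -m inch '{"travel":[[0,0,-0.5],[0,0,-1],[0,0,-2],[0,0,-3.5],[0,0,-5.5],[0,0,-7.5],[0,0,-9.5],[0,0,-11],[0,0,-12],[0,0,-12]],"twist":[0,0,0,0,0,0,0,0,0,0],"fingers":[0,0,0,0,0,0,0,0,0,0]}'
python3 - <<'E'
from fit import *
s=cam('scene')
D=lambda a,b,c: R.from_euler('z',-.146).apply([a,b,c])+[551.5,-99,0]
box=(285,205,355,275)
im=cv2.resize(s['frame'][box[1]:box[3],box[0]:box[2],::-1],None,fx=8,fy=8,interpolation=cv2.INTER_CUBIC)
for z,c in((78,(0,0,255)),(56,(255,255,0))):
    q=((proj(s,[D(-30,-28,z),D(-30,28,z)])-box[:2])*8+4).astype(int)
    cv2.line(im,tuple(map(int,q[0]-[40,30])),tuple(map(int,q[0])),c,1)
    cv2.line(im,tuple(map(int,q[1]-[40,30])),tuple(map(int,q[1])),c,1)
cv2.imwrite('pics/g13.png',im)
t=cam('top'); crop(t,270,190,370,270,8,'pics/g14.png')
E
```

```text
clock: 21.4
eef_pos: [551.7, -97.9, 194.3]
tool_rot: [3.14, -0.001, 1.425]
force: [0.5, -0.7, -0.3]
width: -0.2
```

View pics/g13.png

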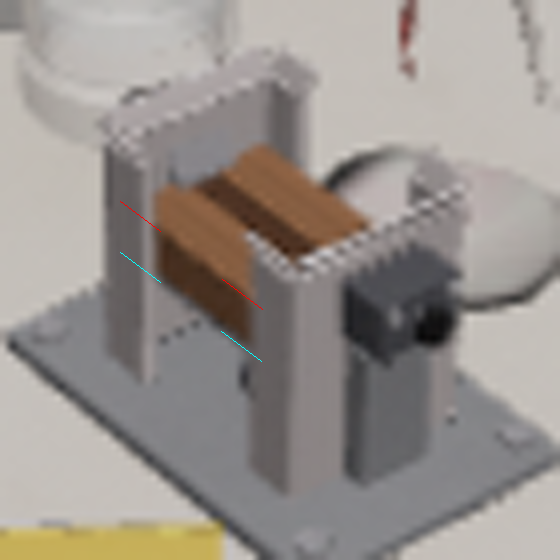

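View pics/g14.png

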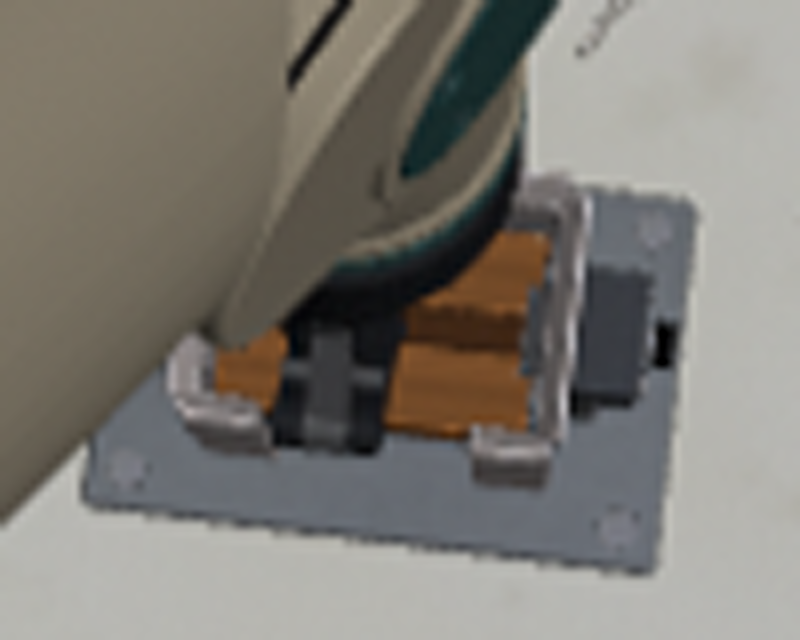

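```bash
python3 -c "
from h import *
st();plan([377,-285,110],-0.39+np.pi/2)"
```

```text
t 21.5 pos [550.7 -97.6 192.1] rot [-3.1403e+00 -1.0000e-03  1.4247e+00] F [0.4 0.7 0.2] w 0.0
travel cm [-21.08 -14.44   8.21]
twist deg 13.97
```

```bash
python3 -m inch '{"travel":[[-2,-1.4,0],[-5,-3.4,0],[-8,-5.5,0],[-11,-7.5,1],[-14,-9.6,2.5],[-17,-11.6,4],[-19.5,-13.4,6],[-21.1,-14.4,7.5],[-21.1,-14.4,8],[-21.1,-14.4,8]],"twist":[2,4,6,8,10,12,14,14,14,14],"fingers":[0,0,0,0,0,0,0,0,0,0]}'
python3 -c "
from h import *
st();plan([377,-285,48],-0.39+np.pi/2)"
```

```text
clock: 22.33
eef_pos: [375.8, -285.7, 110.6]
tool_rot: [-3.137, -0.001, 1.176]
force: [0.3, 1.0, 0.7]
width: -0.0
t 22.33 pos [ 375.8 -285.7  110.6] rot [-3.1368e+00 -1.3000e-03  1.1764e+00] F [0.3 1.  0.7] w -0.0
travel cm [0.11 0.11 6.26]
twist deg -0.25
```

```bash
python3 -m inch '{"travel":[[0,0,1],[0,0,2],[0,0,3],[0,0,4],[0,0,5],[0,0,6],[0,0,6.2],[0,0,6.2],[0,0,6.2],[0,0,6.2]],"twist":[0,0,0,0,0,0,0,0,0,0],"fingers":[0,0,0,0,0,0,0,0,0,0]}'
python3 - <<'E'
from fit import *
st();plan([377,-285,48],-0.39+np.pi/2)
s=cam('scene');t=cam('top')
crop(s,310,260,390,340,7,'pics/h1.png');crop(t,350,240,450,320,7,'pics/h2.png')
E
```

```text
clock: 23.17
eef_pos: [378.2, -286.3, 50.7]
tool_rot: [3.141, 0.0, 1.18]
force: [0.3, -0.6, 0.2]
width: -0.1
t 23.17 pos [ 378.2 -286.3   50.7] rot [3.1410e+00 3.0000e-04 1.1797e+00] F [ 0.3 -0.6  0.2] w -0.1
travel cm [ 0.08 -0.16  0.27]
twist deg -0.06
```

View pics/h1.png

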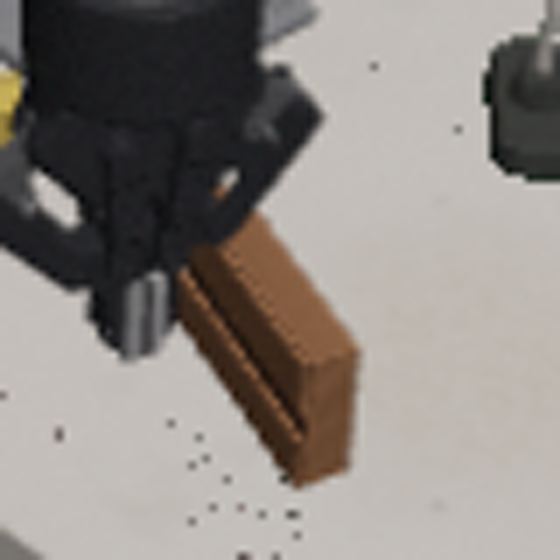

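View pics/h2.png

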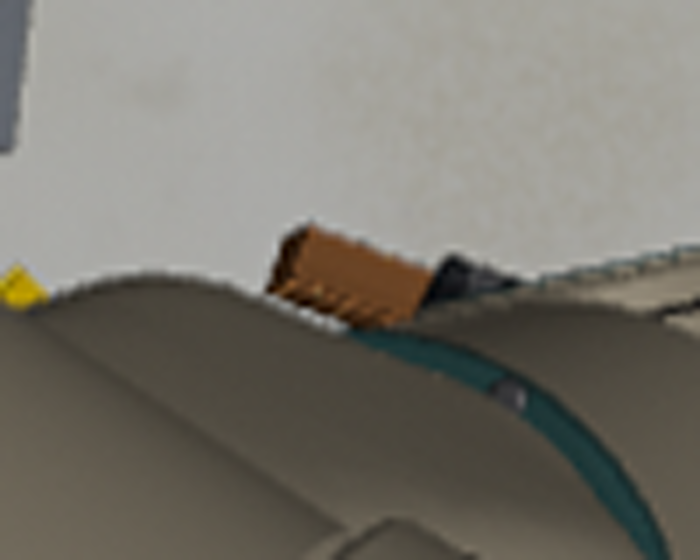

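```bash
python3 -m inch '{"travel":[[0,0.8,0],[0,1.5,0],[0,2.1,0],[0,2.7,0],[0,3.3,0],[0,3.9,0],[0,4.5,0],[0,5.1,0],[0,5.7,0],[0,6.1,0]],"twist":[0,0,0,0,0,0,0,0,0,0],"fingers":[0,0,0,0,0,0,0,0,0,0]}'
python3 - <<'E'
from fit import *
st()
s=cam('scene')
crop(s,310,260,390,340,7,'pics/h3.png')
E
```

```text
clock: 24.1
eef_pos: [435.2, -309.8, 50.4]
tool_rot: [3.141, 0.0, 1.18]
force: [0.2, -0.1, -0.1]
width: 0.3
t 24.1 pos [ 435.2 -309.8   50.4] rot [3.1412e+00 1.0000e-04 1.1799e+00] F [ 0.2 -0.1 -0.1] w 0.3
```

View pics/h3.png

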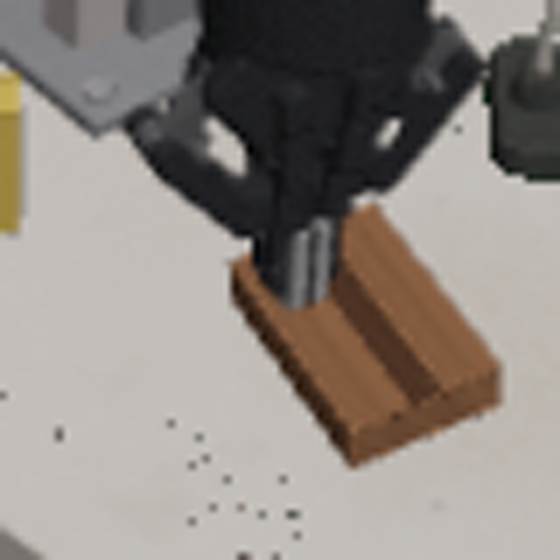

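```bash
python3 -m inch '{"travel":[[0,0,-1.5],[0,0,-3],[0,0,-5],[0,0,-7],[0,0,-8.5],[0,0,-10],[0,0,-10],[0,0,-10],[0,0,-10],[0,0,-10]],"twist":[0,0,0,0,0,0,0,0,0,0],"fingers":[0,1,3,5,7,8.5,8.5,8.5,8.5,8.5]}'
python3 - <<'E'
from fit import *
st()
s=cam('scene');t=cam('top')
np.save('s2.npy',s,allow_pickle=True);np.save('t2.npy',t,allow_pickle=True)
crop(s,300,220,400,340,5,'pics/i1.png');crop(t,350,220,450,320,6,'pics/i2.png')
E
```

```text
clock: 24.98
eef_pos: [433.7, -308.9, 149.4]
tool_rot: [-3.14, -0.001, 1.179]
force: [0.4, -0.1, 0.1]
width: 85.0
t 24.98 pos [ 433.7 -308.9  149.4] rot [-3.1397e+00 -5.0000e-04  1.1795e+00] F [ 0.4 -0.1  0.1] w 85.0
```

View pics/i1.png

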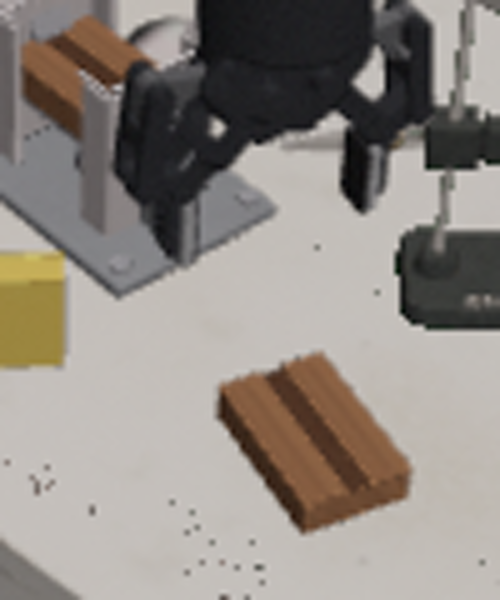

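View pics/i2.png

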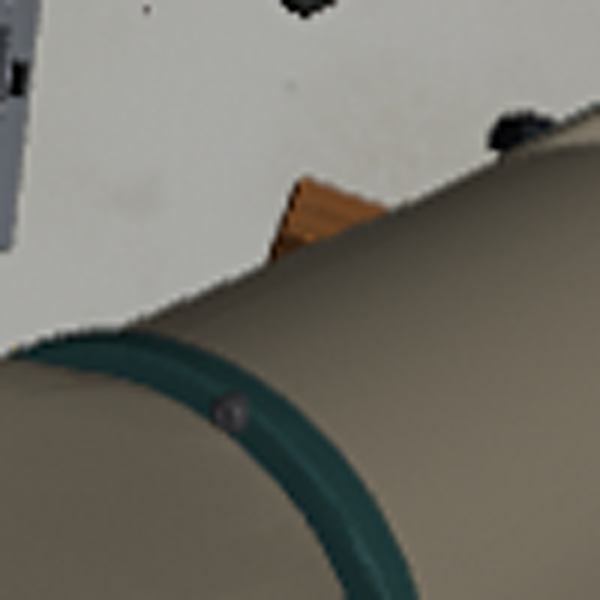

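```bash
python3 - <<'E'
from fit import *
s=np.load('s2.npy',allow_pickle=True).item();t=np.load('t2.npy',allow_pickle=True).item()
p,f=fit([(s,(335,283,390,333))],np.array([463,-321,-.39*50]),(60,90,22)); print(p,f)
for q in (p,[p[0]-2,p[1]-.4,p[2]+.03]):
    print(proj(t,R.from_euler('z',q[2]).apply([[30,45,22],[30,45,0]])+[q[0],q[1],0]))
st();plan([p[0]-2,p[1]-.4,60],p[2]+.03+np.pi/2)
E
```

```text
[ 4.66208416e+02 -3.21109204e+02 -4.40366479e-01] 0.0761270555868192
[[400.78940173 246.80101952]
 [399.38274211 247.87189028]]
[[400.43745642 248.00051898]
 [399.03754383 249.04703868]]
t 25.08 pos [ 433.8 -309.1  149.5] rot [-3.1398e+00 -3.0000e-04  1.1794e+00] F [-0.   0.4  0.1] w 85.5
travel cm [0.01 3.3  8.95]
twist deg 1.09
```

```bash
python3 -m inch '{"travel":[[0,1,0.5],[0,2.2,1.5],[0,3.3,3.5],[0,3.3,6],[0,3.3,8.5],[0,3.3,10.5],[0,3.3,11.5],[0,3.3,12.5],[0,3.3,13],[0,3.3,13.2]],"twist":[0.5,1,1,1,1,1,1,1,1,1],"fingers":[8.5,8.5,8.5,8.5,8.5,8.5,8.5,8.5,8.5,8.5]}'
python3 - <<'E'
from fit import *
st();plan([464,-321.5,6],-.4+np.pi/2)
s=cam('scene')
crop(s,320,240,400,340,6,'pics/i3.png')
E
```

```text
clock: 25.92
eef_pos: [464.9, -322.2, 18.0]
tool_rot: [-3.141, 0.0, 1.162]
force: [-0.7, -0.5, -0.0]
width: 85.0
t 25.92 pos [ 464.9 -322.2   18. ] rot [-3.1414  0.      1.1619] F [-0.7 -0.5 -0. ] w 85.0
travel cm [ 0.03 -0.11  1.2 ]
twist deg -0.51
```

View pics/i3.png

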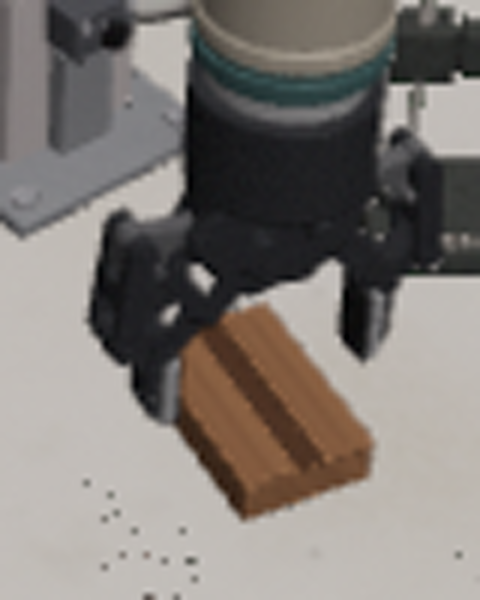

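Descend to 6 mm and close.

```bash
python3 -m inch '{"travel":[[0,-0.1,0.4],[0,-0.1,0.8],[0,-0.1,1.1],[0,-0.1,1.1],[0,-0.1,1.1],[0,-0.1,1.1],[0,-0.1,1.1],[0,-0.1,1.1],[0,-0.1,1.1],[0,-0.1,1.1]],"twist":[0,0,0,0,0,0,0,0,0,0],"fingers":[8,7.5,7,6.5,6,5.5,5,5,5,5]}'

```

```text
clock: 26.8
eef_pos: [464.1, -321.8, 8.1]
tool_rot: [3.141, -0.0, 1.162]
force: [-0.6, 1.0, 6.0]
width: 58.6
```

```bash
python3 -m inch '{"travel":[[0,0,-0.5],[0,0,-1.5],[0,0,-3],[0,0,-5],[0,0,-8],[0,0,-11],[0,0,-14],[0,0,-17],[0,0,-17],[0,0,-17]],"twist":[0,0,0,0,0,0,0,0,0,0],"fingers":[5,5,5,5,5,5,5,5,5,5]}'
python3 - <<'E'
from fit import *
st();plan([552,-99,172],-0.146+np.pi/2)
s=cam('scene')
crop(s,300,180,400,300,5,'pics/i4.png')
E
```

```text
clock: 27.63
eef_pos: [464.7, -322.1, 179.5]
tool_rot: [3.138, 0.0, 1.162]
force: [-0.4, 0.6, -2.6]
width: 58.6
t 27.63 pos [ 464.7 -322.1  179.5] rot [3.1378e+00 3.0000e-04 1.1623e+00] F [-0.4  0.6 -2.6] w 58.6
travel cm [23.95 -0.85  0.74]
twist deg -15.04
```

View pics/i4.png

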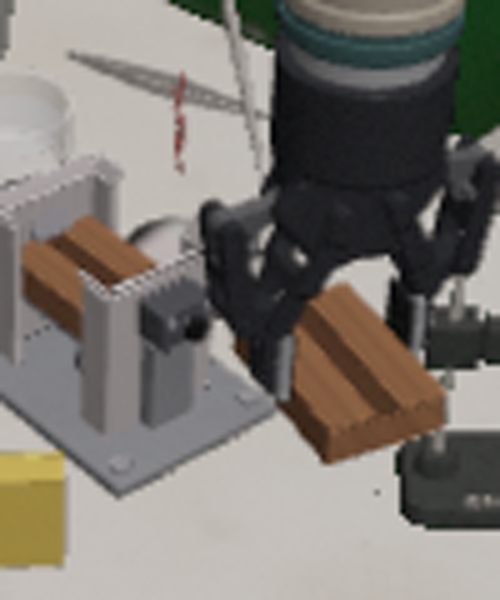

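```bash
python3 -m inch '{"travel":[[1.5,0,0],[4.5,-0.2,0],[8,-0.3,0],[11.5,-0.4,0],[15,-0.6,0],[18,-0.7,0],[20.5,-0.8,0],[22.5,-0.8,0],[23.6,-0.8,0.3],[24,-0.8,0.6]],"twist":[-2,-4,-6,-8,-10,-12,-14,-15,-15,-15],"fingers":[5,5,5,5,5,5,5,5,5,5]}'

```

```text
clock: 28.52
eef_pos: [552.0, -94.8, 169.9]
tool_rot: [-3.139, -0.001, 1.428]
force: [0.1, -0.3, -1.7]
width: 58.1
```

```bash
python3 -m inch '{"travel":[[0,0,0.4],[0,0,0.8],[0,0,1.2],[0,0,1.6],[0,0,2],[0,0,2],[0,0,2],[0,0,2],[0,0,2],[0,0,2]],"twist":[0,0,0,0,0,0,0,0,0,0],"fingers":[5,5,5,5,5,5,5,5,5,5]}'
python3 - <<'E'
from fit import *
st();plan([552,-99,150],-0.146+np.pi/2)
s=cam('scene');t=cam('top')
np.save('t1.npy',t,allow_pickle=True);np.save('s1.npy',s,allow_pickle=True)
crop(s,280,170,370,280,5,'pics/j5.png')
crop(t,270,190,370,270,8,'pics/j6.png')
E
```

```text
clock: 29.35
eef_pos: [552.1, -98.3, 151.7]
tool_rot: [3.141, -0.0, 1.424]
force: [0.1, 0.6, -0.9]
width: 58.4
t 29.35 pos [552.1 -98.3 151.7] rot [ 3.1411e+00 -1.0000e-04  1.4240e+00] F [ 0.1  0.6 -0.9] w 58.4
travel cm [-0.07  0.    0.17]
twist deg -0.05
```

View pics/j5.png

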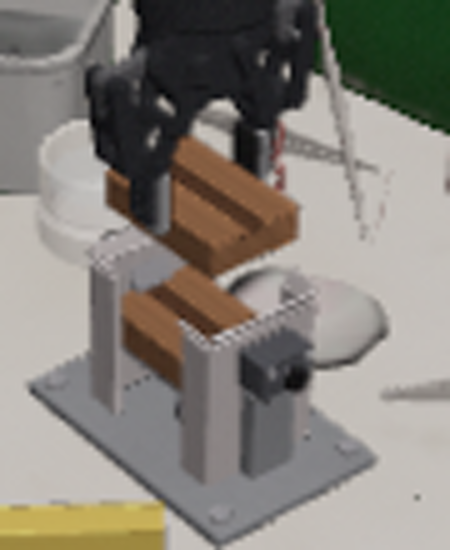

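View pics/j6.png

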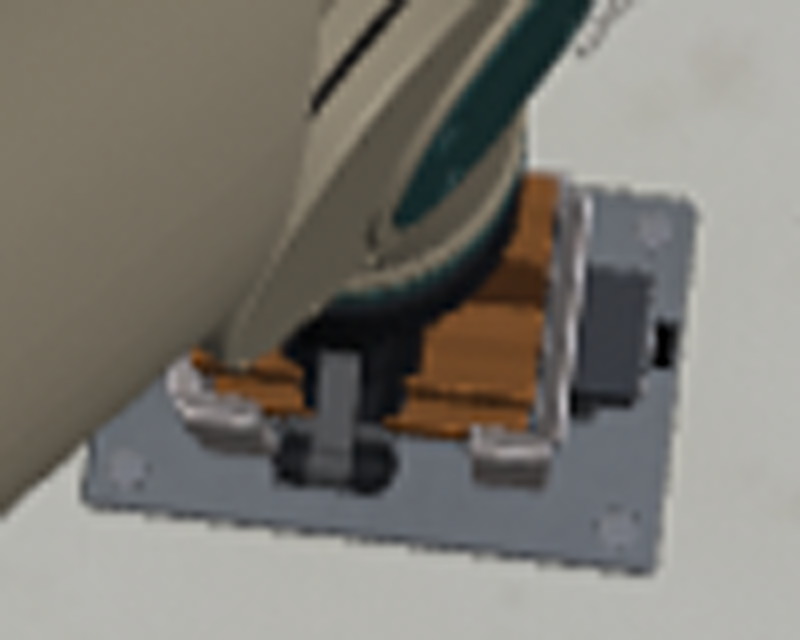

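```bash
python3 -m inch '{"travel":[[0,0.05,0.7],[0,0.05,1.5],[0,0.05,2.3],[0,0.05,3],[0,0.05,3.5],[0,0.05,4],[0,0.05,4.3],[0,0.05,4.6],[0,0.05,4.8],[0,0.05,4.9]],"twist":[0,0,0,0,0,0,0,0,0,0],"fingers":[5,5,5,5,5,5,5,5,5,5]}'

```

```text
clock: 30.28
eef_pos: [552.7, -98.4, 102.3]
tool_rot: [3.141, 0.0, 1.424]
force: [0.4, 0.1, -0.6]
width: 58.2
```

```bash
python3 -m inch '{"travel":[[0,0,0.1],[0,0,0.2],[0,0,0.3],[0,0,0.4],[0,0,0.5],[0,0,0.6],[0,0,0.6],[0,0,0.6],[0,0,0.6],[0,0,0.6]],"twist":[0,0,0,0,0,0,0,0,0,0],"fingers":[5,5,5,5,5,5,5,5,5,5]}'
python3 - <<'E'
from fit import *
s=cam('scene')
crop(s,280,170,370,280,5,'pics/j7.png')
E
```

```text
clock: 31.12
eef_pos: [552.7, -97.8, 96.5]
tool_rot: [3.141, -0.001, 1.424]
force: [1.4, 2.3, 2.1]
width: 58.4
```

View pics/j7.png

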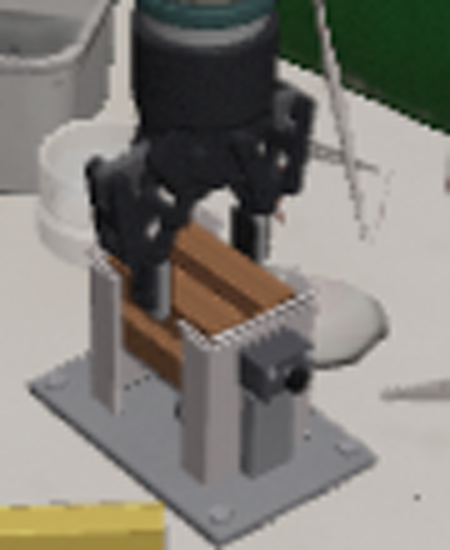

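```bash
python3 -m inch '{"travel":[[0,0,0],[0,0,0],[0,0,0],[0,0,-0.3],[0,0,-1.5],[0,0,-3],[0,0,-4.5],[0,0,-4.5],[0,0,-4.5],[0,0,-4.5]],"twist":[0,0,0,0,0,0,0,0,0,0],"fingers":[7.8,7.8,7.8,7.8,7.8,7.8,5,0,0,0]}'
python3 - <<'E'
from fit import *
s=cam('scene')
crop(s,280,170,370,280,5,'pics/j8.png')
E
```

```text
clock: 32.0
eef_pos: [552.2, -98.1, 141.5]
tool_rot: [-3.141, -0.0, 1.424]
force: [0.6, 0.0, 0.1]
width: 30.1
```

View pics/j8.png

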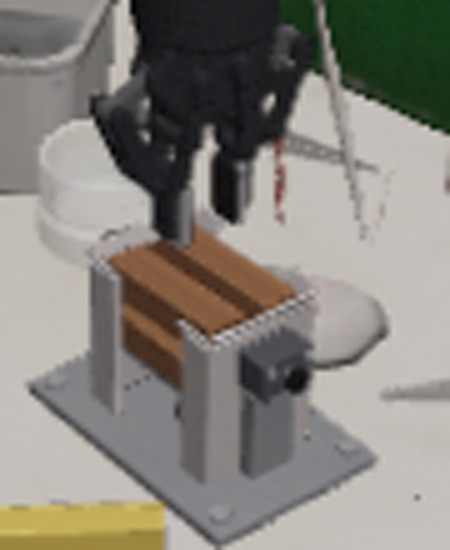

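```bash
python3 -m inch '{"travel":[[0,0,0],[0,0,0],[0,0,0],[0,0,0.4],[0,0,0.8],[0,0,1.2],[0,0,1.6],[0,0,2],[0,0,2.3],[0,0,2.5]],"twist":[0,0,0,0,0,0,0,0,0,0],"fingers":[0,0,0,0,0,0,0,0,0,0]}'

```

```text
clock: 32.88
eef_pos: [552.2, -98.3, 115.8]
tool_rot: [-3.141, 0.0, 1.424]
force: [-0.3, 0.9, -0.3]
width: 0.2
```

```bash
python3 -m inch '{"travel":[[0,0,0.1],[0,0,0.2],[0,0,0.3],[0,0,0.4],[0,0,0.5],[0,0,0.6],[0,0,0.7],[0,0,0.8],[0,0,0.9],[0,0,1]],"twist":[0,0,0,0,0,0,0,0,0,0],"fingers":[0,0,0,0,0,0,0,0,0,0]}'

```

```text
clock: 33.72
eef_pos: [553.0, -98.8, 107.2]
tool_rot: [3.14, 0.0, 1.424]
force: [-1.5, -0.8, 7.2]
width: -0.1
```

```bash
python3 -m inch '{"travel":[[0,0,0.1],[0,0,0.2],[0,0,0.3],[0,0,0.4],[0,0,0.5],[0,0,0.6],[0,0,0.7],[0,0,0.8],[0,0,0.9],[0,0,1]],"twist":[0,0,0,0,0,0,0,0,0,0],"fingers":[0,0,0,0,0,0,0,0,0,0]}'
python3 - <<'E'
from fit import *
s=cam('scene')
crop(s,285,205,355,275,8,'pics/k1.png')
E
```

```text
clock: 34.55
eef_pos: [553.2, -99.9, 98.3]
tool_rot: [3.139, 0.001, 1.423]
force: [-3.7, -1.8, 15.3]
width: -0.2
```

View pics/k1.png

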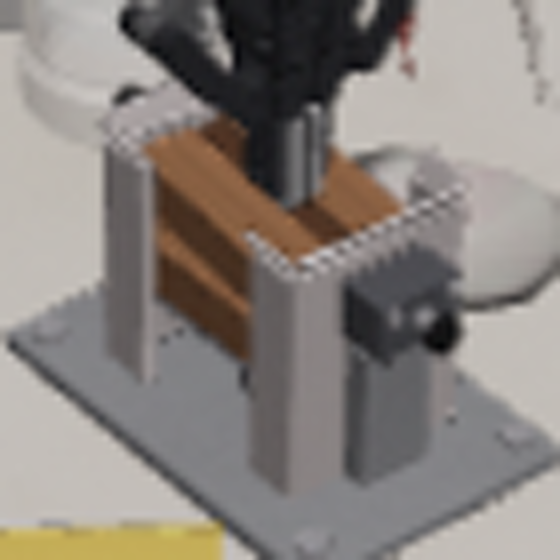

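```bash
python3 -m inch '{"travel":[[0,0,0.1],[0,0,0.2],[0,0,0.3],[0,0,0.4],[0,0,0.5],[0,0,0.6],[0,0,0.7],[0,0,0.8],[0,0,0.9],[0,0,1]],"twist":[0,0,0,0,0,0,0,0,0,0],"fingers":[0,0,0,0,0,0,0,0,0,0]}'

```

```text
clock: 35.43
eef_pos: [553.8, -97.6, 86.9]
tool_rot: [3.139, -0.001, 1.425]
force: [1.8, 2.4, 5.2]
width: 0.4
```

```bash
python3 -m inch '{"travel":[[0,0,0.1],[0,0,0.2],[0,0,0.3],[0,0,0.4],[0,0,0.5],[0,0,0.6],[0,0,0.7],[0,0,0.8],[0,0,0.9],[0,0,1]],"twist":[0,0,0,0,0,0,0,0,0,0],"fingers":[0,0,0,0,0,0,0,0,0,0]}'
python3 - <<'E'
from fit import *
s=cam('scene')
crop(s,285,205,355,275,8,'pics/k2.png')
E
```

```text
clock: 36.27
eef_pos: [553.8, -97.6, 77.0]
tool_rot: [3.139, -0.001, 1.425]
force: [1.5, 3.8, 6.4]
width: 0.2
```

View pics/k2.png

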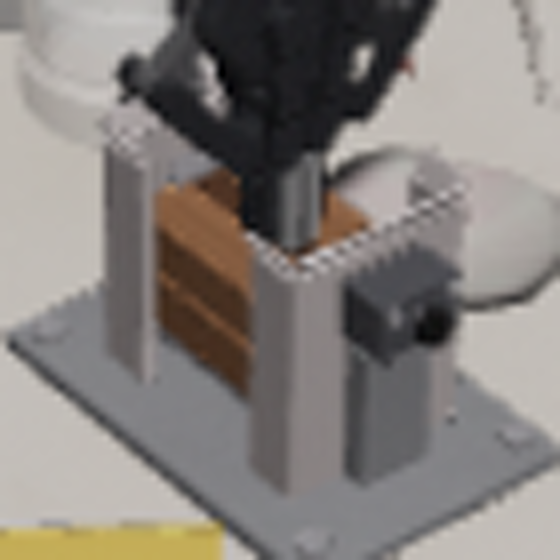

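```bash
python3 -m inch '{"travel":[[0,0,0.1],[0,0,0.2],[0,0,0.3],[0,0,0.4],[0,0,0.5],[0,0,0.5],[0,0,0.5],[0,0,0.5],[0,0,0.5],[0,0,0.5]],"twist":[0,0,0,0,0,0,0,0,0,0],"fingers":[0,0,0,0,0,0,0,0,0,0]}'

```

```text
clock: 37.15
eef_pos: [553.9, -97.1, 72.0]
tool_rot: [3.139, -0.002, 1.425]
force: [1.8, 2.8, 5.5]
width: -0.1
```

```bash
python3 -m inch '{"travel":[[0,0,-0.3],[0,0,-0.6],[0,0,-1.2],[0,0,-3],[0,0,-5],[0,0,-7],[0,0,-9],[0,0,-11],[0,0,-12.5],[0,0,-13]],"twist":[0,0,0,0,0,0,0,0,0,0],"fingers":[0,0,0,0,0,0,0,0,0,0]}'
python3 - <<'E'
from fit import *
s=cam('scene')
D=lambda a,b,c: R.from_euler('z',-.146).apply([a,b,c])+[552,-99,0]
box=(285,205,355,275)
im=cv2.resize(s['frame'][box[1]:box[3],box[0]:box[2],::-1],None,fx=8,fy=8,interpolation=cv2.INTER_CUBIC)
for z,c in((78,(0,0,255)),(56,(255,255,0)),(34,(0,255,0))):
    q=((proj(s,[D(-30,-28,z),D(-30,28,z)])-box[:2])*8+4).astype(int)
    cv2.line(im,tuple(map(int,q[0]-[40,30])),tuple(map(int,q[0])),c,1)
    cv2.line(im,tuple(map(int,q[1]-[40,30])),tuple(map(int,q[1])),c,1)
cv2.imwrite('pics/k3.png',im)
E
```

```text
clock: 37.98
eef_pos: [552.8, -99.2, 203.4]
tool_rot: [3.139, 0.001, 1.423]
force: [-0.4, -0.0, -0.3]
width: 0.1
```

View pics/k3.png

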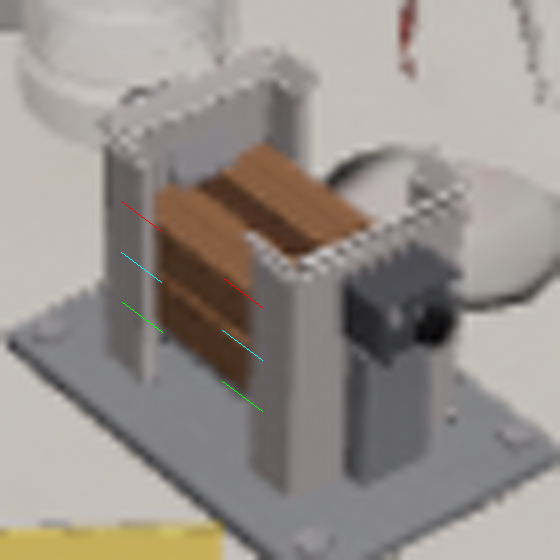

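```bash
python3 -m inch '{"travel":[[2,0,0],[5,0,0],[8,0,0],[11,0,0],[14,0,0],[17,0,0],[20,0,0],[23,0,0],[25,0,0],[25,0,0]],"twist":[0,0,0,0,0,0,0,0,0,0],"fingers":[0,0,0,0,0,0,0,0,0,0]}'
python3 - <<'E'
from fit import *
s=cam('scene');t=cam('top')
crop(t,270,190,370,270,8,'pics/l1.png')
cv2.imwrite('pics/l2.png',t['frame'][:,:,::-1])
E
```

```text
clock: 38.87
eef_pos: [588.1, 155.5, 199.1]
tool_rot: [-3.138, -0.002, 1.432]
force: [1.0, 1.1, -0.2]
width: -0.1
```

View pics/l1.png

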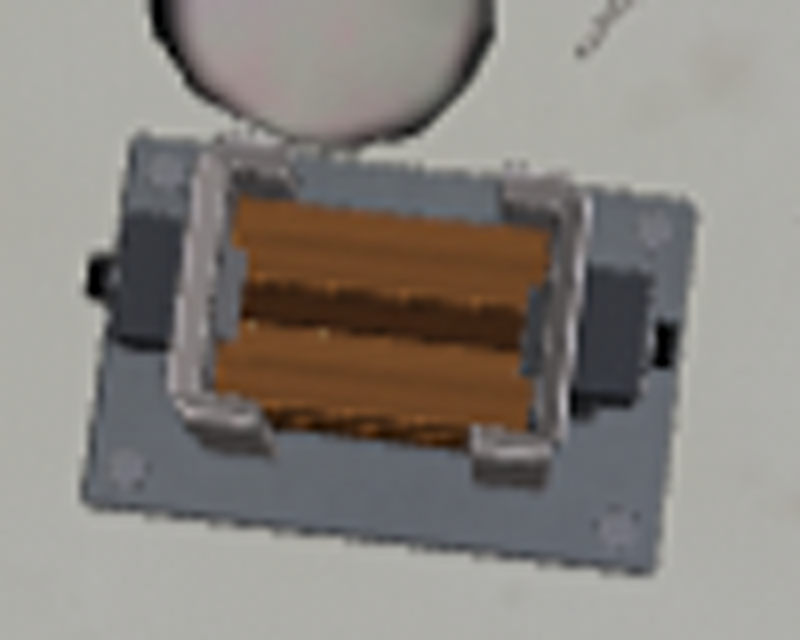

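View pics/l2.png

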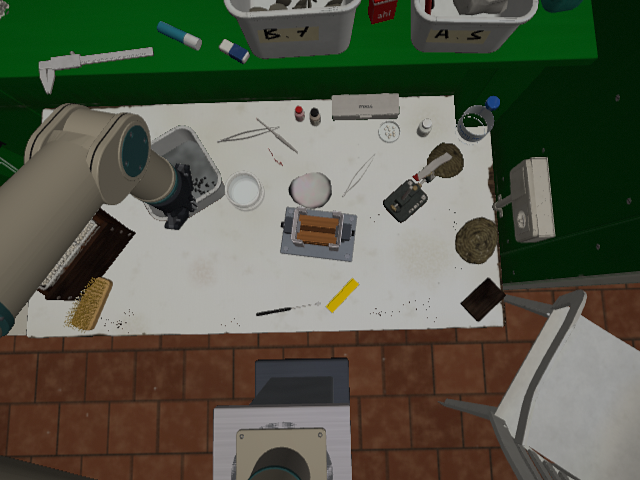

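```bash
python3 -c "
from cell import ctrl
print(ctrl.finish_job())"
```

```text
the job is handed in; nothing more can be done
None
```

Both rests are in the dispenser, one on the other with their grooves up, and both catches hold them down. I handed the job in at about 39 s of the 72 s allowed, and no verdict was reported.

**What I did:** I put the flat rest in first and pushed it down until the catches held it. Then I tipped the standing rest over from its grooved side, placed it on top and pushed it under the catches the same way.

**Last checks:**
- **Scene picture:** the top edge and both undersides were close to the 78, 56 and 34 mm lines I drew, and both rests looked level.
- **Top picture:** both catch noses lie over the two ends of the upper rest. The pad, shell, dish and yellow block show no visible shift, and the gripper is well clear of the dispenser.
- **Wrist force:** the highest value at the end of a move was about 15 N, while pushing the second rest in.

**What disagreed:**
- **Fingertips:** with the jaws shut they stand only about 2 mm ahead of the reported TCP, not the 25 mm that `ctrl.nose_length` gives. I set heights by contact and by the pictures instead.
- **Cameras:** position estimates from the two cameras differed by 3 to 4 mm.
- **Not measured:** I judged the catch and follower positions from the pictures only. No joint reading was available for them.

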